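# Copy a sample angle with a hinged blade, lock it and seat the next block to it

### The arm

A 6-joint arm with a two-finger parallel gripper is mounted at the origin on a cart in front of the work surface, level with it; the furniture and walls round the work are solid. World frame = base frame: x ahead of the robot, y to its left, z up, the work surface at z = 0. Lengths are in m, angles in rad, forces in N, time in s.
With the tool pointing down it reaches from about 0.25 to 0.8 m from the base axis. Payload 8.5 kg.
Tool frame: the origin (TCP) lies midway between the tips of the shut fingers; the grasp point (between the pads) lies pinch_z behind it (pinch_z is the distance from the TCP to the grasp point, in m); z points along the fingers, y is the direction in which the jaws open and shut (so a half turn about z gives the same grasp; the last joint's range is limited). The gripper opens to 85 mm and grips with 20 to 120 N. Pads are 22 mm wide; open, the fingers measure 114 mm over their backs; the gripper's body (76 mm by 85 mm) begins 54 mm behind the grasp point. The pads swing forward as they close: fully open they stand 13 mm farther back than shut.
Start: joints at [-1.131, 0.238, -0.013, 1.319, 0, 1.571], TCP at [0.224, -0.475, 0.231] pointing down, gripper open.
Joint ranges: [-2.66, 2.66], [-1.03, 1.9], [-1.14, 1.46], [-1.82, 2.27], [-1.45, 1.34], [-3.14, 3.14]. Speed limits (rad/s): [2.22, 2.22, 2.79, 3.14, 3.14, 3.14].

### API

Orientations are given as a rotation vector (axis times angle).
In Python, from station import * gives the robot as it stands.
- The arm moves only by the tool jog_arm, never from a script. Its argument "targets" is a list of rows, each an object with "xyz": the shift along the tool's x, y, z in m, a list of three; "rot": the turn, a rotation vector about the tool's x, y, z in degrees, a list of three; "gripper": the opening, from 0 (shut) to 1 (fully open). In form: [{"xyz": [tx, ty, tz], "rot": [rx, ry, rz], "gripper": gripper}, ...]. A call has exactly 10 rows; each row is the pose to reach, as a shift and turn from the pose commanded when the call began, along the tool's axes at that moment; what a row does not reach only later rows make up. A row lasts 1/8 s, in which the tool goes at most 62.5 mm and 10.7 degrees, less where a joint would pass 70% of its speed; a pose out of reach is approached as far as the arm can. A call with a gripper value outside its range is refused whole. The fingers move at their own pace and stop on an object; "squeeze" is the grip in N (left out, the last holds). Time passes only in rows, so rows that repeat a pose let the fingers close, or fill a call up. It gives the time, the measured TCP pose, the force and the opening at its end, in the units of the state.
- observe(): the state, without advancing time (a new reading comes with each control period).
- get_image(name): name is "scene" or "side" or "wrist"; returns the picture (480x640x3 uint8, blue, green, red); there is no depth.
- camera_info(name): a dict with "vfov" (degrees; the focal length in pixels is half the picture's height over the tangent of half this angle, whatever the lens; pixels are square), "cx", "cy" (the principal point, pixels), "dist" ([k1, k2, p1, p2, k3] as OpenCV has them; the pictures are not rectified), "xyz" and "rotation" of the camera in the world. Camera axes: x right, y up, looking along -z (the intrinsics and any distortion apply to the point x, -y, -z); pixel columns grow to the right and rows downward; lengths in m; the calibration is good to about 2 mm. A picture is of the moment at which its call begins: read the wrist's pose just before it. camera_info takes no time and is no camera call; for the wrist camera it gives the pose at the moment of the call.
- finish_job(): hands the job in, once; it reports no verdict.
Trained networks look in the newest picture that a camera, given by its name, has taken for a name from the list of things; names that differ only in an ending like _2 or _b are one class to them, and where a whole thing is asked for, a point or a joint stands for the part that bears it (a point fixed in the world has none). Each returns a list of dicts, best first, with "score" (0 to 1); they miss things now and then, are a little off and sometimes report something else, mostly with a low value. They report only what shows in the picture. A call takes as long as a camera call. They do not tell look-alikes from the thing itself.
- spot_in(query, camera): "extent" ([left, top, right, bottom] in pixels, round what is visible of it).
- trace(query, camera): "mask" (480x640 bool, what is visible of it) and "extent" ([left, top, right, bottom] in pixels, round what is visible of it).
The state is a dict: "clock": time; "q": joint angles; "joint_vel": joint speeds; "joint_torque": joint torques, N m; "tcp_pos": TCP position; "tool_rot": TCP orientation; "wrist_force": force on the tool from outside, world axes, zero at the start; "torque": the same for the moment, N m; "grip_width": finger opening in m.
Only numpy, scipy, OpenCV 4.12 (cv2) and the standard library are available. Lean on these libraries where they do the work, as an engineer would, in place of code of your own. Each camera call takes 0.05 s, during which the arm holds its last target. There are 200 camera calls.

### The job

On the angle jig, swing the stiffly hinged steel blade until it is pressed firmly flush against the front face of the wooden sample piece that is screwed down there, then lock it by turning the clamping lever on the pivot clockwise all the way to its stop. Then lay the loose pine block flat on the jig plate along the front of the other arm of the locked blade, push it fully home so that its long side is flush with the blade and its end is against the stop lug, and let go. Press on sample and blade with about 5 N, never over 15 N, keep the blade at the copied angle, and leave the other things where they are.

Things in the scene. Friction and masses are not known exactly. Their poses are not given: they have to be found in the camera images.
- jig: angle jig: a fixed aluminium plate 200 x 350 x 8 mm on the table. Origin on the pivot axis at the plate's underside; z up. The plate reaches x from -110 to +90 mm and y from -175 to +175 mm; its top is at z = 8 mm. The front edge (-x) faces the robot.
- sample: brown wooden sample piece 36 x 80 x 26 mm with two slotted screws, fixed on the plate behind the blade's +y arm. Origin on the pivot axis at the plate's top (not in the wood): the wood reaches x 7 to 43, y 45 to 125, z 0 to 26 mm. Its front face (x = 7 mm, facing -x) gives the angle; the blade is flush with it when both y axes are parallel.
- blade: steel bar 14 mm wide (x -7 to 7 mm), y -160 to 128 mm, z 9 to 23.5 mm, with a round hub of radius 34 mm at the pivot (top 24 mm). Origin on the pivot axis at the jig's underside, y along the bar. Its hinge is stiff: unlocked it needs 0.4 N m (4 N at 95 mm) just to swing, and stays where left; locked it resists 1.4 N m, but slips from about 1.8 N m.
- blade_pivot (a joint): angle of the blade on the jig, rad (-0.7 to 0.5): 0 with the blade's y along the jig's y; grows clockwise seen from above (the +y arm moves to +x, away from the robot, toward the sample). At the start the +y arm stands in front of the sample, clear of it.
- lock_lever (a joint): angle of the black clamping lever, rad: 0 with the lever pointing along the jig's -x, grows clockwise seen from above (toward the jig's +y) to its stop at 1.4, where the blade is locked; it begins to grip at about 0.65. It stays where it is left and turns about the pivot axis against 0.35 to 0.6 N m.
- lever_end (a point): centre of the ball (17 mm diameter) at the lever's outer end, 74 mm from the pivot axis and 54.5 mm above the jig's underside. The lever arm is a round bar 11 mm thick, its axis rising from 48 mm height at the hub to 54 mm near the ball; the lever's hub is 26 mm across and reaches up to 60 mm.
- pine_block: loose pale pine block 45 x 110 x 40 mm (x, y, z), about 0.11 kg, lying on the table at the robot's right. Origin at the centre of its underside, y along its length.
- block_seat (a point): point on the plate's top, fixed to the blade, where the pine block's origin is when home: x = -29.5, y = -100, z = 8 mm in the blade's frame, on the -x side of the -y arm. Axes parallel to the blade's. The block's long axis then lies along y.
- stop_lug (a point): middle of the stop lug's inner face, at x = -17, y = -155, z = 16 mm in the blade's frame. The lug is 12 mm thick, as high as the bar, and sticks out 20 mm to -x from the end of the -y arm; the block's end butts against it.
- loose_bracket: bystander: slotted black bracket 50 x 95 x 36 mm left of the jig; leave it alone
- saddle: bystander: black moulded saddle block 40 x 90 x 40 mm behind the pine block; leave it alone
- driver: bystander: screwdriver with yellow handle, 208 mm long, right of the pine block; leave it alone
Things that resemble listed ones, but are neither listed nor needed, are in the scene too. What is shaped like the pine_block but blue is not meant.

How it is judged:
On the way, in this order (a step that is already met when the one before it is completed fails the run):
1. blade pressed flush (within 1.5 degrees, more than 3 N) against the sample, lever not yet turned (angle between the y axis of blade and the y axis of sample, either way round below 0.026 rad and contact force between blade and sample above 3 N and value of joint lock_lever below 0.6 rad), for 0.3 s.
2. lever turned to its stop with the blade still at the sample's angle (within 1.5 degrees) (value of joint lock_lever above 1.25 rad and angle between the y axis of blade and the y axis of sample, either way round below 0.026 rad), for 0.2 s.
3. pine block pressed home (more than 1 N) with its side flush on the locked blade and its end at the lug (contact force between pine_block and blade above 1 N and x of pine_block in the frame of blade between -0.032 and -0.027 m and y of pine_block in the frame of blade between -0.103 and -0.097 m and angle between the y axis of pine_block and the y axis of blade, either way round below 0.03 rad), for 0.2 s.
At the end, for the whole second after the job is handed in: The lever is at its stop (above 1.25 rad), the blade is parallel to the sample's face within 1.5 degrees, and the pine block lies flat and still on the plate, its side within 2.5 mm of flush with the blade and within 1.7 degrees of parallel, its end within 3 mm of the stop lug (all of step 2 and x of pine_block in the frame of blade between -0.032 and -0.027 m and y of pine_block in the frame of blade between -0.103 and -0.097 m and z of pine_block in the frame of jig below 0.011 m and angle between the y axis of pine_block and the y axis of blade, either way round below 0.03 rad and angle between pine_block's own z axis and vertical below 0.05 rad and linear speed of pine_block below 0.01 m/s); the robot touches nothing.
It fails at once if the blade is pressed on the sample with more than 15 N (contact force between blade and sample above 15 N).
It fails at once if the pine block is pressed on the blade with more than 15 N (contact force between pine_block and blade above 15 N).
It fails at once if a bystander (bracket, saddle block, screwdriver) is moved by more than 30 mm (distance of any of loose_bracket, saddle, driver from where it was at the start of the episode above 0.03 m).
It also fails if it takes over 72 s, if anything falls off the work surface, if the arm or the gripper's body presses on something with over 40 N, if the wrist force passes 120 N, or if a joint passes its speed limit or range.

## Working session

There is one attempt and no reset: what is moved stays moved. The work goes in short steps, Python scripts to look and compute and a tool call to move; the robot and the scene stay as the last step left them, time stands still between calls to the robot, and variables do not carry over. Pictures are saved under pics/ and viewed, about 8 in all and at most 12, crops included, and the job is handed in when it is done.

Besides the shell and the picture viewer there is one more tool, called after "Call:" by a JSON object that holds its "fn" and its "kwargs", one argument or row to a line. jog_arm: Moves the arm, as the interface text tells. Its arguments: {"type":"object","properties":{"targets":{"type":"array","items":{"type":"object","properties":{"xyz":{"type":"array","items":{"type":"number"}},"rot":{"type":"array","items":{"type":"number"}},"gripper":{"type":"number"}}}},"squeeze":{"type":"number"}},"required":["targets"]}

```bash
mkdir -p pics
cat > h.py <<'E'
from station import *
import numpy as np, cv2
from scipy.spatial.transform import Rotation as R
def cam(n):
    c=camera_info(n); f=240/np.tan(np.radians(c['vfov'])/2)
    K=np.array([[f,0,c['cx']],[0,f,c['cy']],[0,0,1.]])
    r=np.array(c['rotation'],float)
    Rm=r if r.shape==(3,3) else (R.from_rotvec(r).as_matrix() if r.size==3 else R.from_quat(r).as_matrix())
    return K,np.array(c['dist'],float),np.array(c['xyz'],float),Rm
def ray(C,uv):
    K,d,t,Rm=C
    p=cv2.undistortPoints(np.array(uv,float).reshape(-1,1,2),K,d).reshape(-1,2)
    return np.c_[p[:,0],-p[:,1],-np.ones(len(p))]@Rm.T
def onz(C,uv,z):
    r=ray(C,uv); return C[2]+r*((z-C[2][2])/r[:,2])[:,None]
def proj(C,P):
    K,d,t,Rm=C
    q=(np.array(P,float).reshape(-1,3)-t)@Rm; q=q*[1,-1,-1]
    return cv2.projectPoints(q,np.zeros(3),np.zeros(3),K,d)[0].reshape(-1,2)
E
python3 - <<'E'
from h import *
for n in ['scene','side','wrist']:
    im=get_image(n); cv2.imwrite(f'pics/{n}0.png',im); c=camera_info(n); print(n,c)
    for q in ['jig','sample','blade','lock_lever','lever_end','pine_block','stop_lug','loose_bracket','saddle','driver']:
        print(q,[(np.round(d['extent']).astype(int).tolist(),round(d['score'],2)) for d in spot_in(q,n)[:3]])
print(observe())
E
```

```text
scene {'vfov': 46.19363967203342, 'cx': 312.50560346731856, 'cy': 239.86657545423077, 'dist': array([-0.13262385,  0.        ,  0.        ,  0.        ,  0.        ]), 'xyz': array([0.66134953, 0.95593317, 1.07079539]), 'rotation': array([0.06327303, 1.16799532, 2.76256817])}
jig [([263, 246, 360, 362], 0.66)]
sample [([279, 306, 299, 338], 0.64)]
blade [([264, 252, 336, 336], 0.81)]
lock_lever [([299, 280, 336, 295], 0.57), ([277, 307, 298, 342], 0.17)]
lever_end [([293, 285, 340, 298], 0.71)]
pine_block [([306, 178, 326, 212], 0.78), ([354, 171, 379, 204], 0.62), ([359, 219, 405, 254], 0.57)]
stop_lug [([270, 250, 331, 333], 0.85)]
loose_bracket [([339, 371, 386, 414], 0.82)]
saddle [([223, 194, 259, 221], 0.56)]
driver [([294, 160, 327, 170], 0.66)]
side {'vfov': 45.32759332748767, 'cx': 330.3289284632044, 'cy': 242.05189936653, 'dist': array([0.0502704, 0.       , 0.       , 0.       , 0.       ]), 'xyz': array([ 0.03098558, -1.36434951,  0.71380174]), 'rotation': array([ 1.12275291, -0.20753859, -0.31008686])}
jig [([289, 214, 386, 275], 0.84)]
sample []
blade [([303, 226, 378, 
[... 830 characters left out ...]
driver []
{'clock': 1.65, 'q': array([-1.13103317e+00,  2.38217637e-01, -1.35442084e-02,  1.31923530e+00,
        3.41363233e-06,  1.57080631e+00]), 'joint_vel': array([ 1.05017369e-03, -9.08049330e-04,  8.78024382e-04,  8.32205005e-04,
       -9.41352764e-05, -1.91684665e-03]), 'joint_torque': array([ 1.42061843e-03, -5.38579488e+01,  3.46688068e+01,  3.20403684e-03,
        9.98174096e-05,  2.22839662e-05]), 'tcp_pos': array([ 0.22347168, -0.47497278,  0.23124973]), 'tool_rot': array([-3.06576485e+00, -6.85167300e-01,  6.35689790e-05]), 'wrist_force': array([-0.29718387, -0.29631633,  0.39009146]), 'torque': array([-0.01685131,  0.00136792,  0.03207433]), 'grip_width': 0.08552792280505042}
```

View pics/scene0.png

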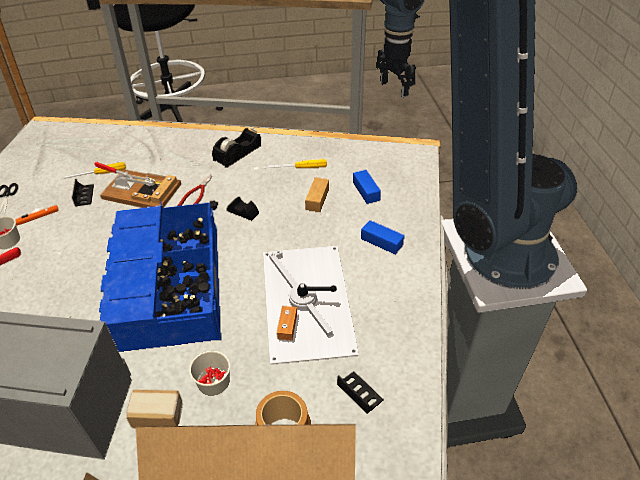

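View pics/side0.png

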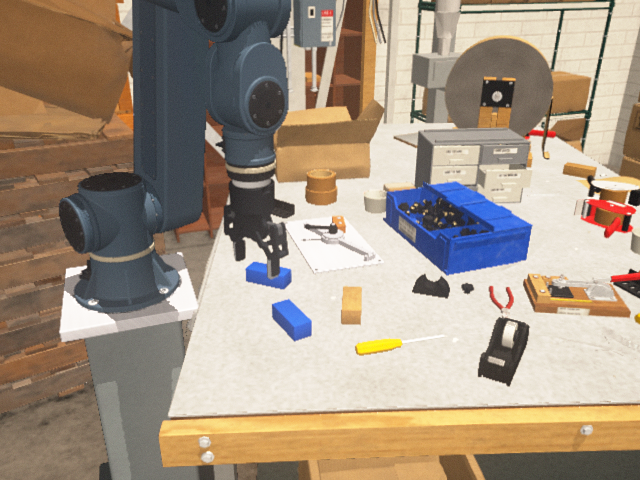

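The scene image shows the jig around (310,305), the pine block at (316,194), blue decoys at (367,186) and (382,236), the lever pointing right (toward the robot), and the sample at (288,322).

Run:
```python
from h import *
C=cam('scene'); S=cam('side')
get_image('scene')
m=trace('jig','scene')[0]['mask'].astype(np.uint8)
h=cv2.convexHull(cv2.findContours(m,0,2)[0][0] if 0 else np.argwhere(m)[:,::-1].astype(np.int32))
w=onz(C,h.reshape(-1,2),0.008)
print('jig rect',cv2.minAreaRect((w[:,:2]*1000).astype(np.float32)))
get_image('side')
for q,z in [('pine_block',.04),('sample',.034),('blade',.024),('lock_lever',.054),('saddle',.04),('driver',.015),('loose_bracket',.03)]:
  for n,c in (('scene',C),('side',S)):
    for d in trace(q,n)[:3]:
      p=np.argwhere(d['mask'])[:,::-1]
      if d['score']>.4: 
        pw=(onz(c,p,z)[:,:2]*1000).astype(np.float32); print(q,n,round(d['score'],2),[np.round(v,1).tolist() for v in cv2.minAreaRect(pw)])
print('corners', onz(C,[[263,252],[340,247],[357,356],[271,362]],.008).round(3).tolist())
wr=cam('wrist');o=observe();T=R.from_rotvec(o['tool_rot']).as_matrix();print('T',T.round(3)); print('cam in tool',(T.T@(wr[2]-o['tcp_pos'])).round(4),(T.T@wr[3]).round(3))
```

```text
jig rect ((564.1017456054688, 76.30397033691406), (359.9105224609375, 203.3156280517578), 87.53910064697266)
pine_block scene 0.84 [[336.0, -292.7], [63.0, 147.6], 9.9]
pine_block scene 0.8 [[482.7, -280.8], [153.8, 58.8], 67.0]
pine_block scene 0.72 [[340.2, -76.5], [79.5, 121.7], 46.2]
pine_block side 0.86 [[323.2, -344.9], [70.4, 160.1], 8.0]
pine_block side 0.75 [[326.0, -132.5], [105.7, 137.5], 48.4]
pine_block side 0.58 [[605.7, 111.5], [122.0, 42.0], 69.7]
sample scene 0.59 [[621.5, 158.8], [102.5, 41.5], 76.0]
sample side 0.74 [[611.1, 120.6], [131.7, 37.2], 74.1]
sample side 0.6 [[470.8, -324.6], [166.3, 44.7], 67.0]
blade scene 0.71 [[583.6, 62.7], [62.3, 301.1], 22.6]
blade side 0.62 [[568.1, 36.1], [69.3, 309.9], 25.6]
lock_lever scene 0.64 [[540.0, 87.3], [37.7, 93.1], 80.8]
lock_lever side 0.66 [[535.0, 64.8], [64.8, 92.4], 70.8]
lock_lever side 0.59 [[475.3, 249.7], [170.2, 67.6], 73.0]
saddle scene 0.92 [[694.5, -254.9], [72.8, 101.1], 52.8]
saddle side 0.73 [[682.7, -318.9], [98.1, 81.6], 50.9]
driver scene 0.56 [[525.2, -457.3], [46.3, 198.9], 89.1]
driver side 0.57 [[583.7, 33.6], [70.1, 260.4], 27.8]
loose_bracket scene 0.57 [[492.3, 356.8], [50.8, 103.3], 31.1]
corners [[0.655, -0.102, 0.008], [0.45, -0.088, 0.008], [0.475, 0.259, 0.008], [0.667, 0.245, 0.008]]
T [[ 0.905  0.426 -0.   ]
 [ 0.426 -0.905  0.   ]
 [-0.    -0.    -1.   ]]
cam in tool [ 0.0795  0.0015 -0.1416] [[ 0.     0.951  0.31 ]
 [ 1.    -0.001  0.001]
 [ 0.001  0.31  -0.951]]
```

Call:
{"fn": "jog_arm", "kwargs": {
  "targets": [
    {"xyz": [0.39,-0.176,-0.09],"rot": [0,0,25],"gripper": 1},
    {"xyz": [0.39,-0.176,-0.09],"rot": [0,0,25],"gripper": 1},
    {"xyz": [0.39,-0.176,-0.09],"rot": [0,0,25],"gripper": 1},
    {"xyz": [0.39,-0.176,-0.09],"rot": [0,0,25],"gripper": 1},
    {"xyz": [0.39,-0.176,-0.09],"rot": [0,0,25],"gripper": 1},
    {"xyz": [0.39,-0.176,-0.09],"rot": [0,0,25],"gripper": 1},
    {"xyz": [0.39,-0.176,-0.09],"rot": [0,0,25],"gripper": 1},
    {"xyz": [0.39,-0.176,-0.09],"rot": [0,0,25],"gripper": 1},
    {"xyz": [0.39,-0.176,-0.09],"rot": [0,0,25],"gripper": 0},
    {"xyz": [0.39,-0.176,-0.09],"rot": [0,0,25],"gripper": 0}
  ]
}}

```text
clock: 3.75
tcp_pos: [0.5006, -0.1506, 0.321]
tool_rot: [3.142, 0.004, -0.001]
wrist_force: [0.2, -0.5, -0.1]
grip_width: 0.0518
```

Run:
```python
from h import *
import pickle
C=cam('wrist'); im=get_image('wrist'); cv2.imwrite('pics/w1.png',im); pickle.dump(C,open('w1.pkl','wb'))
print(C[2].round(3))
for q,z in [('pine_block',.04),('sample',.034),('blade',.024),('lock_lever',.054),('jig',.008)]:
    for d in trace(q,'wrist')[:3]:
      p=np.argwhere(d['mask'])[:,::-1]
      pw=(onz(C,p,z)[:,:2]*1000).astype(np.float32); print(q,round(d['score'],2),np.round(d['extent']),[np.round(v,1).tolist() for v in cv2.minAreaRect(pw)])
import station; print([n for n in dir(station) if not n.startswith('_')], globals().get('pinch_z'))
```

```text
[ 0.581 -0.152  0.463]
pine_block 0.91 [251. 274. 316. 364.] [[344.4, -100.3], [53.3, 120.6], 46.9]
pine_block 0.74 [404. 293. 493. 347.] [[342.5, -315.0], [65.7, 107.2], 11.1]
pine_block 0.59 [395. 172. 500. 248.] [[483.9, -299.6], [119.6, 46.6], 67.4]
sample 0.88 [  0.  51.  80. 107.] [[619.9, 137.7], [88.5, 37.4], 74.7]
blade 0.86 [ 16.  55. 260. 171.] [[580.7, 53.2], [65.7, 294.6], 24.1]
lock_lever 0.72 [ 81. 110. 115. 201.] [[542.7, 80.8], [31.3, 97.3], 66.9]
jig 0.72 [  0.  38. 274. 223.] [[564.5, 65.0], [337.1, 201.0], 87.9]
jig 0.57 [394. 171. 500. 250.] [[476.0, -310.4], [128.2, 49.8], 66.2]
['IKError', 'camera_info', 'finish_job', 'get_image', 'observe', 'pinch_z', 'spot_in', 'trace'] 0.0187
```

View pics/w1.png

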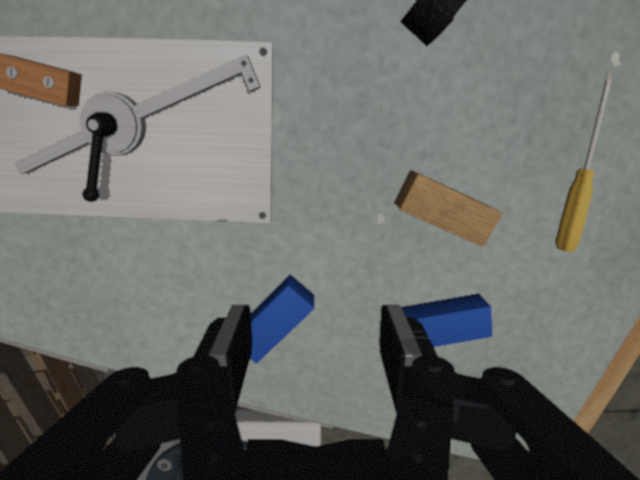

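The wrist view shows the pine block at (448,207), the lug at (250,75), the pivot at (98,122), the lever ball at (92,195), and the sample's right end at (75,90). Next I'll take a closer view of the jig.

Call:
{"fn": "jog_arm", "kwargs": {
  "targets": [
    {"xyz": [0.1,-0.24,0.07],"rot": [0,0,14],"gripper": 0},
    {"xyz": [0.1,-0.24,0.07],"rot": [0,0,14],"gripper": 0},
    {"xyz": [0.1,-0.24,0.07],"rot": [0,0,14],"gripper": 0},
    {"xyz": [0.1,-0.24,0.07],"rot": [0,0,14],"gripper": 0},
    {"xyz": [0.1,-0.24,0.07],"rot": [0,0,14],"gripper": 0},
    {"xyz": [0.1,-0.24,0.07],"rot": [0,0,14],"gripper": 0},
    {"xyz": [0.1,-0.24,0.07],"rot": [0,0,14],"gripper": 0},
    {"xyz": [0.1,-0.24,0.07],"rot": [0,0,14],"gripper": 0},
    {"xyz": [0.1,-0.24,0.07],"rot": [0,0,14],"gripper": 0},
    {"xyz": [0.1,-0.24,0.07],"rot": [0,0,14],"gripper": 0}
  ]
}}

```text
clock: 5.3
tcp_pos: [0.5774, -0.0657, 0.2524]
tool_rot: [-3.083, 0.215, -0.002]
wrist_force: [-0.2, 0.0, 0.6]
grip_width: -0.0001
```

Run:
```python
from h import *
import pickle
C=cam('wrist'); im=get_image('wrist'); cv2.imwrite('pics/w2.png',im); pickle.dump(C,open('w2.pkl','wb'))
print(C[2].round(3),observe()['tcp_pos'])
for q,z in [('sample',.034),('blade',.024),('lock_lever',.054),('jig',.008)]:
    for d in trace(q,'wrist')[:1]:
      p=np.argwhere(d['mask'])[:,::-1]
      pw=(onz(C,p,z)[:,:2]*1000).astype(np.float32); print(q,round(d['score'],2),np.round(d['extent']),[np.round(v,1).tolist() for v in cv2.minAreaRect(pw)])
```

```text
[ 0.656 -0.085  0.394] [ 0.57741893 -0.06566387  0.25233526]
sample 0.58 [ 61. 162. 152. 211.] [[622.7, 141.6], [90.5, 41.0], 75.4]
blade 0.6 [ 94. 129. 349. 283.] [[581.5, 51.8], [63.8, 293.6], 12.6]
lock_lever 0.58 [168. 211. 202. 312.] [[543.9, 80.1], [28.1, 102.6], 68.6]
jig 0.67 [ 20. 114. 368. 319.] [[565.3, 72.0], [350.3, 200.1], 87.7]
```

View pics/w2.png

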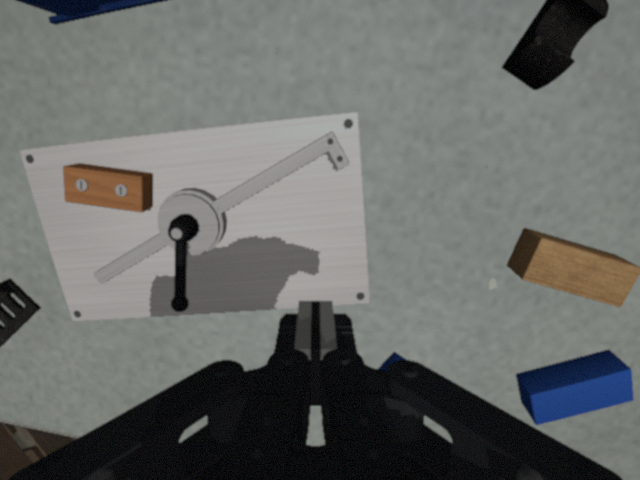

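Run:
```python
from h import *
import pickle
from scipy.optimize import least_squares
C=pickle.load(open('w2.pkl','rb')); print(observe()['q'].round(3),observe()['tcp_pos'].round(4))
im=cv2.imread('pics/w2.png'); g=cv2.cvtColor(im,6)
cor=cv2.cornerSubPix(g,np.array([[22,152],[358,113],[369,302],[73,321]],np.float32).reshape(-1,1,2),(5,5),(-1,-1),(3,30,.01)).reshape(-1,2); print(cor.round(1).tolist())
w=onz(C,cor,.008); print((w*1000).round(1).tolist())
L=np.array([[90,175],[90,-175],[-110,-175],[-110,175]])/1000
def res(p):
    c,s=np.cos(p[2]),np.sin(p[2]); return (L@np.array([[c,s],[-s,c]])+p[:2]-w[:,:2]).ravel()
r=least_squares(res,[.57,.08,0]); j=r.x; print('jig',j.round(4),(r.fun*1000).round(1))
fe=onz(C,[[66,205],[143,211]],.034); v=fe[0]-fe[1]; print('sample front edge',fe.round(4).tolist(),'yaw',np.arctan2(-v[0],v[1]))
t=onz(C,[[99,278]],.0235)[0]; v=t[:2]-j[:2]; print('tip',t.round(4),'r',np.hypot(*v),'yaw',np.arctan2(-v[0],v[1]))
b=onz(C,[[180,303]],.0545)[0]; v=b[:2]-j[:2]; print('ball',b.round(4),'r',np.hypot(*v),'ang from -x',np.degrees(np.arctan2(v[1],-v[0])))
cv2.imwrite('pics/w2c.png',cv2.resize(im[110:330,10:380],None,fx=2.1,fy=2.1,interpolation=2))
```

```text
[-0.14   0.333  0.172  1.413  0.051  3.141] [ 0.5773 -0.0657  0.2524]
[[22.0, 152.0], [357.20001220703125, 111.9000015258789], [369.0, 302.0], [73.0, 321.0]]
[[669.2, 239.7, 8.0], [657.1, -105.2, 8.0], [460.1, -97.0, 8.0], [473.0, 249.6, 8.0]]
jig [ 0.5748  0.0714 -0.0385] [ 2.3  3.1  0.9 -1.8 -1.9 -2.2 -1.3  0.9]
sample front edge [[0.6118, 0.1896, 0.034], [0.5953, 0.1117, 0.034]] yaw -0.20819577534894776
tip [0.5281 0.1875 0.0235] r 0.1251330141526574 yaw 0.3828947809336468
ball [0.5033 0.0889 0.0545] r 0.0736896917765395 ang from -x 13.705757613813988
```

View pics/w2c.png

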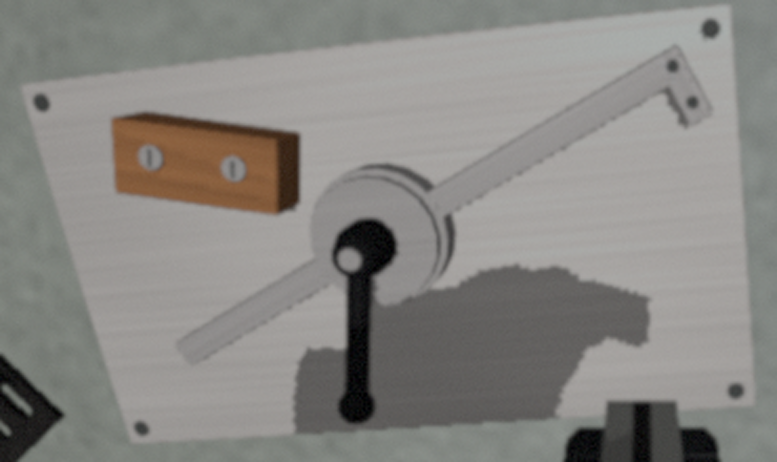

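Call:
{"fn": "jog_arm", "kwargs": {
  "targets": [
    {"xyz": [-0.123,-0.181,0.05],"rot": [0,0,-88],"gripper": 0},
    {"xyz": [-0.123,-0.181,0.05],"rot": [0,0,-88],"gripper": 0},
    {"xyz": [-0.123,-0.181,0.05],"rot": [0,0,-88],"gripper": 0},
    {"xyz": [-0.123,-0.181,0.05],"rot": [0,0,-88],"gripper": 0},
    {"xyz": [-0.123,-0.181,0.05],"rot": [0,0,-88],"gripper": 0},
    {"xyz": [-0.123,-0.181,0.05],"rot": [0,0,-88],"gripper": 0},
    {"xyz": [-0.123,-0.181,0.05],"rot": [0,0,-88],"gripper": 0},
    {"xyz": [-0.123,-0.181,0.05],"rot": [0,0,-88],"gripper": 0},
    {"xyz": [-0.123,-0.181,0.05],"rot": [0,0,-88],"gripper": 0},
    {"xyz": [-0.123,-0.181,0.05],"rot": [0,0,-88],"gripper": 0}
  ]
}}

```text
clock: 6.8
tcp_pos: [0.4808, 0.1329, 0.2119]
tool_rot: [-2.381, -1.993, -0.056]
wrist_force: [1.1, 0.3, -0.0]
grip_width: -0.0001
```

```bash
cat >> h.py <<'E'
def go(xyz,yaw):
    "tool-axis shift and turn from the present pose to xyz, yaw (deg, tool x in world), tool down"
    o=observe(); T=R.from_rotvec(o['tool_rot']); y=np.radians(yaw)
    G=R.from_matrix(np.array([[np.cos(y),np.sin(y),0],[np.sin(y),-np.cos(y),0],[0,0,-1]]))
    print('now',o['tcp_pos'].round(4),'F',o['wrist_force'].round(2),'q',o['q'].round(2),'t',o['clock'])
    print('xyz',(T.inv().apply(np.array(xyz)-o['tcp_pos'])).round(4),'rot',np.degrees((T.inv()*G).as_rotvec()).round(2))
E
python3 -c "
from h import *
go([.495,.160,.10],168)"
```

```text
now [0.4808 0.1329 0.2119] F [ 1.14  0.3  -0.04] q [ 0.24  0.19 -0.13  1.24  0.05  1.99] t 6.8
xyz [0.0235 0.0097 0.1132] rot [  2.03  -2.5  -88.13]
```

Call:
{"fn": "jog_arm", "kwargs": {
  "targets": [
    {"xyz": [0.0235,0.01,0.0],"rot": [2,-2.5,-88],"gripper": 0},
    {"xyz": [0.0235,0.01,0.0],"rot": [2,-2.5,-88],"gripper": 0},
    {"xyz": [0.0235,0.01,0.04],"rot": [2,-2.5,-88],"gripper": 0},
    {"xyz": [0.0235,0.01,0.08],"rot": [2,-2.5,-88],"gripper": 0},
    {"xyz": [0.0235,0.01,0.113],"rot": [2,-2.5,-88],"gripper": 0},
    {"xyz": [0.0235,0.01,0.113],"rot": [2,-2.5,-88],"gripper": 0},
    {"xyz": [0.0235,0.01,0.113],"rot": [2,-2.5,-88],"gripper": 0},
    {"xyz": [0.0235,0.01,0.113],"rot": [2,-2.5,-88],"gripper": 0},
    {"xyz": [0.0235,0.01,0.113],"rot": [2,-2.5,-88],"gripper": 0},
    {"xyz": [0.0235,0.01,0.113],"rot": [2,-2.5,-88],"gripper": 0}
  ]
}}

```text
clock: 8.05
tcp_pos: [0.4953, 0.16, 0.1002]
tool_rot: [0.334, 3.123, 0.0]
wrist_force: [-0.0, 0.3, 0.6]
grip_width: -0.0002
```

```bash
python3 -c "
from h import *
cv2.imwrite('pics/w3.png',get_image('wrist'))
go([.497,.160,.017],168)"
```

```text
now [0.4953 0.16   0.1002] F [ 0.86 -0.33  0.52] q [ 0.31  0.31 -0.27  1.    0.    0.53] t 8.1
xyz [-0.0016  0.0003  0.0832] rot [ 0.02  0.02 -0.18]
```

View pics/w3.png

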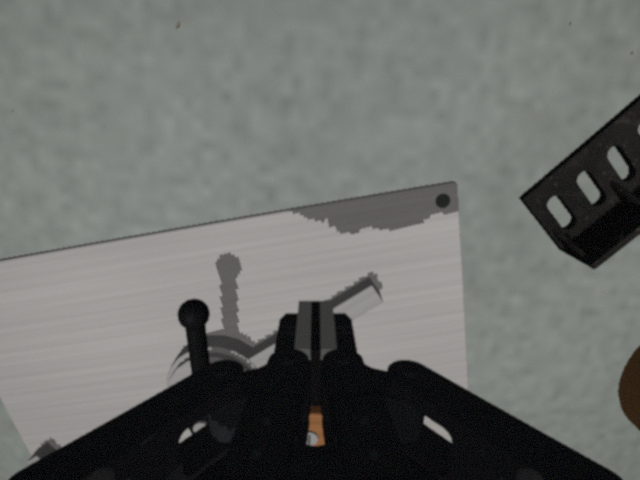

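The wrist view from the robot's side shows the blade tip at (370,290) and the lever ball at (193,313). The closed fingers are clear in front of the arm, so I'll descend.

Call:
{"fn": "jog_arm", "kwargs": {
  "targets": [
    {"xyz": [0,0,0.04],"rot": [0,0,0],"gripper": 0},
    {"xyz": [0,0,0.07],"rot": [0,0,0],"gripper": 0},
    {"xyz": [0,0,0.083],"rot": [0,0,0],"gripper": 0},
    {"xyz": [0,0,0.083],"rot": [0,0,0],"gripper": 0},
    {"xyz": [-0.006,-0.001,0.083],"rot": [0,0,0],"gripper": 0},
    {"xyz": [-0.012,-0.001,0.083],"rot": [0,0,0],"gripper": 0},
    {"xyz": [-0.018,-0.001,0.083],"rot": [0,0,0],"gripper": 0},
    {"xyz": [-0.024,-0.001,0.083],"rot": [0,0,0],"gripper": 0},
    {"xyz": [-0.03,-0.001,0.083],"rot": [0,0,0],"gripper": 0},
    {"xyz": [-0.036,-0.001,0.083],"rot": [0,0,0],"gripper": 0}
  ]
}}

```text
clock: 9.35
tcp_pos: [0.5289, 0.1515, 0.0167]
tool_rot: [-0.326, -3.122, -0.0]
wrist_force: [-5.7, 2.1, 1.3]
grip_width: 0.0003
```

```bash
python3 -c "
from h import *
go([.5822,.1813,.017],168)"
```

```text
now [0.5289 0.1515 0.0167] F [-5.69  2.08  1.25] q [ 0.28  0.44 -0.31  0.83  0.    0.49] t 9.35
xyz [-0.046   0.0401 -0.0005] rot [-0.01 -0.17  0.07]
```

Call:
{"fn": "jog_arm", "kwargs": {
  "targets": [
    {"xyz": [-0.004,0.004,0],"rot": [0,0,0],"gripper": 0},
    {"xyz": [-0.008,0.008,0],"rot": [0,0,0],"gripper": 0},
    {"xyz": [-0.012,0.012,0],"rot": [0,0,0],"gripper": 0},
    {"xyz": [-0.016,0.016,0],"rot": [0,0,0],"gripper": 0},
    {"xyz": [-0.02,0.02,0],"rot": [0,0,0],"gripper": 0},
    {"xyz": [-0.024,0.024,0],"rot": [0,0,0],"gripper": 0},
    {"xyz": [-0.028,0.028,0],"rot": [0,0,0],"gripper": 0},
    {"xyz": [-0.032,0.032,0],"rot": [0,0,0],"gripper": 0},
    {"xyz": [-0.035,0.035,0],"rot": [0,0,0],"gripper": 0},
    {"xyz": [-0.038,0.037,0],"rot": [0,0,0],"gripper": 0}
  ]
}}

```text
clock: 10.6
tcp_pos: [0.5753, 0.1801, 0.0171]
tool_rot: [0.327, 3.124, 0.0]
wrist_force: [-3.7, -3.1, -1.2]
grip_width: 0.0001
```

```bash
python3 -c "
from h import *
go([.5822,.1813,.017],168)
C=cam('wrist');im=get_image('wrist');cv2.imwrite('pics/w4.png',im)
d=trace('sample','wrist');print([(x['extent'],x['score']) for x in d])"
```

```text
now [0.5753 0.1801 0.0171] F [-3.71 -3.13 -1.18] q [ 0.3   0.51 -0.17  0.88  0.    0.51] t 10.6
xyz [-0.0065  0.0025  0.0001] rot [0.02 0.01 0.06]
[([179.0, 405.6, 324.0, 445.1], 0.79)]
```

View pics/w4.png

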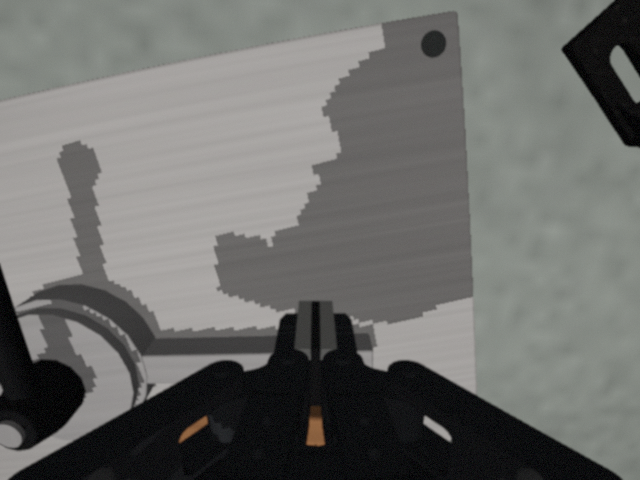

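The blade is near parallel now, with the fingers on its tip part at (315,310). I'll creep to contact.

Call:
{"fn": "jog_arm", "kwargs": {
  "targets": [
    {"xyz": [-0.0005,0,0],"rot": [0,0,0],"gripper": 0},
    {"xyz": [-0.001,0,0],"rot": [0,0,0],"gripper": 0},
    {"xyz": [-0.0015,0,0],"rot": [0,0,0],"gripper": 0},
    {"xyz": [-0.002,0,0],"rot": [0,0,0],"gripper": 0},
    {"xyz": [-0.0025,0,0],"rot": [0,0,0],"gripper": 0},
    {"xyz": [-0.003,0,0],"rot": [0,0,0],"gripper": 0},
    {"xyz": [-0.0035,0,0],"rot": [0,0,0],"gripper": 0},
    {"xyz": [-0.004,0,0],"rot": [0,0,0],"gripper": 0},
    {"xyz": [-0.004,0,0],"rot": [0,0,0],"gripper": 0},
    {"xyz": [-0.004,0,0],"rot": [0,0,0],"gripper": 0}
  ]
}}

```text
clock: 11.95
tcp_pos: [0.5793, 0.1793, 0.0173]
tool_rot: [0.327, 3.124, 0.001]
wrist_force: [-2.9, 3.6, -0.3]
grip_width: 0.0
```

```bash
python3 -c "
from h import *
go([.5822,.1813,.017],168)"
```

```text
now [0.5793 0.1793 0.0173] F [-2.89  3.64 -0.33] q [ 0.3   0.52 -0.17  0.89  0.    0.51] t 11.95
xyz [-0.0024  0.0025  0.0003] rot [0.05 0.04 0.06]
```

Call:
{"fn": "jog_arm", "kwargs": {
  "targets": [
    {"xyz": [-0.0003,0,0],"rot": [0,0,0],"gripper": 0},
    {"xyz": [-0.0006,0,0],"rot": [0,0,0],"gripper": 0},
    {"xyz": [-0.0009,0,0],"rot": [0,0,0],"gripper": 0},
    {"xyz": [-0.0012,0,0],"rot": [0,0,0],"gripper": 0},
    {"xyz": [-0.0015,0,0],"rot": [0,0,0],"gripper": 0},
    {"xyz": [-0.0015,0,0],"rot": [0,0,0],"gripper": 0},
    {"xyz": [-0.0015,0,0],"rot": [0,0,0],"gripper": 0},
    {"xyz": [-0.0015,0,0],"rot": [0,0,0],"gripper": 0},
    {"xyz": [-0.0015,0,0],"rot": [0,0,0],"gripper": 0},
    {"xyz": [-0.0015,0,0],"rot": [0,0,0],"gripper": 0}
  ]
}}

```text
clock: 13.2
tcp_pos: [0.5807, 0.179, 0.0173]
tool_rot: [0.327, 3.124, 0.001]
wrist_force: [-2.4, 3.4, -1.2]
grip_width: -0.0002
```

```bash
python3 -c "
from h import *
go([.5822,.1813,.017],168)"
```

```text
now [0.5807 0.179  0.0173] F [-2.36  3.37 -1.16] q [ 0.3   0.52 -0.16  0.89  0.    0.51] t 13.2
xyz [-0.001   0.0026  0.0003] rot [0.04 0.03 0.06]
```

Call:
{"fn": "jog_arm", "kwargs": {
  "targets": [
    {"xyz": [-0.0003,0,0],"rot": [0,0,0],"gripper": 0},
    {"xyz": [-0.0006,0,0],"rot": [0,0,0],"gripper": 0},
    {"xyz": [-0.0009,0,0],"rot": [0,0,0],"gripper": 0},
    {"xyz": [-0.0012,0,0],"rot": [0,0,0],"gripper": 0},
    {"xyz": [-0.0012,0,0],"rot": [0,0,0],"gripper": 0},
    {"xyz": [-0.0012,0,0],"rot": [0,0,0],"gripper": 0},
    {"xyz": [-0.0012,0,0],"rot": [0,0,0],"gripper": 0},
    {"xyz": [-0.0012,0,0],"rot": [0,0,0],"gripper": 0},
    {"xyz": [-0.0012,0,0],"rot": [0,0,0],"gripper": 0},
    {"xyz": [-0.0012,0,0],"rot": [0,0,0],"gripper": 0}
  ]
}}

```text
clock: 14.45
tcp_pos: [0.5819, 0.1788, 0.0173]
tool_rot: [0.327, 3.124, 0.001]
wrist_force: [-2.3, 3.5, -0.2]
grip_width: -0.0004
```

```bash
python3 -c "
from h import *
go([.5822,.1813,.017],168)"
```

```text
now [0.5819 0.1788 0.0173] F [-2.29  3.53 -0.22] q [ 0.3   0.52 -0.16  0.89  0.    0.51] t 14.45
xyz [0.0002 0.0025 0.0003] rot [0.05 0.03 0.06]
```

Call:
{"fn": "jog_arm", "kwargs": {
  "targets": [
    {"xyz": [-0.0003,0,0],"rot": [0,0,0],"gripper": 0},
    {"xyz": [-0.0006,0,0],"rot": [0,0,0],"gripper": 0},
    {"xyz": [-0.0009,0,0],"rot": [0,0,0],"gripper": 0},
    {"xyz": [-0.0012,0,0],"rot": [0,0,0],"gripper": 0},
    {"xyz": [-0.0015,0,0],"rot": [0,0,0],"gripper": 0},
    {"xyz": [-0.0015,0,0],"rot": [0,0,0],"gripper": 0},
    {"xyz": [-0.0015,0,0],"rot": [0,0,0],"gripper": 0},
    {"xyz": [-0.0015,0,0],"rot": [0,0,0],"gripper": 0},
    {"xyz": [-0.0015,0,0],"rot": [0,0,0],"gripper": 0},
    {"xyz": [-0.0015,0,0],"rot": [0,0,0],"gripper": 0}
  ]
}}

```text
clock: 15.7
tcp_pos: [0.5833, 0.1785, 0.0173]
tool_rot: [0.327, 3.124, 0.001]
wrist_force: [-3.1, 4.0, -1.0]
grip_width: 0.0002
```

```bash
python3 -c "
from h import *
go([.5822,.1813,.017],168)"
```

```text
now [0.5833 0.1785 0.0173] F [-3.07  4.04 -0.99] q [ 0.3   0.52 -0.16  0.89  0.    0.51] t 15.7
xyz [0.0017 0.0025 0.0003] rot [0.05 0.03 0.06]
```

Call:
{"fn": "jog_arm", "kwargs": {
  "targets": [
    {"xyz": [-0.0002,0,0],"rot": [0,0,0],"gripper": 0},
    {"xyz": [-0.0004,0,0],"rot": [0,0,0],"gripper": 0},
    {"xyz": [-0.0006,0,0],"rot": [0,0,0],"gripper": 0},
    {"xyz": [-0.0008,0,0],"rot": [0,0,0],"gripper": 0},
    {"xyz": [-0.001,0,0],"rot": [0,0,0],"gripper": 0},
    {"xyz": [-0.001,0,0],"rot": [0,0,0],"gripper": 0},
    {"xyz": [-0.001,0,0],"rot": [0,0,0],"gripper": 0},
    {"xyz": [-0.001,0,0],"rot": [0,0,0],"gripper": 0},
    {"xyz": [-0.001,0,0],"rot": [0,0,0],"gripper": 0},
    {"xyz": [-0.001,0,0],"rot": [0,0,0],"gripper": 0}
  ]
}}

```text
clock: 16.95
tcp_pos: [0.5843, 0.1783, 0.0173]
tool_rot: [0.327, 3.124, 0.001]
wrist_force: [-3.4, 3.8, -0.8]
grip_width: 0.0002
```

```bash
python3 -c "
from h import *
go([.5822,.1813,.017],168)"
```

```text
now [0.5843 0.1783 0.0173] F [-3.4   3.77 -0.77] q [ 0.3   0.52 -0.15  0.89  0.    0.5 ] t 16.95
xyz [0.0027 0.0025 0.0003] rot [0.05 0.03 0.06]
```

Call:
{"fn": "jog_arm", "kwargs": {
  "targets": [
    {"xyz": [-0.0002,0,0],"rot": [0,0,0],"gripper": 0},
    {"xyz": [-0.0004,0,0],"rot": [0,0,0],"gripper": 0},
    {"xyz": [-0.0006,0,0],"rot": [0,0,0],"gripper": 0},
    {"xyz": [-0.0008,0,0],"rot": [0,0,0],"gripper": 0},
    {"xyz": [-0.001,0,0],"rot": [0,0,0],"gripper": 0},
    {"xyz": [-0.0012,0,0],"rot": [0,0,0],"gripper": 0},
    {"xyz": [-0.0012,0,0],"rot": [0,0,0],"gripper": 0},
    {"xyz": [-0.0012,0,0],"rot": [0,0,0],"gripper": 0},
    {"xyz": [-0.0012,0,0],"rot": [0,0,0],"gripper": 0},
    {"xyz": [-0.0012,0,0],"rot": [0,0,0],"gripper": 0}
  ]
}}

```text
clock: 18.2
tcp_pos: [0.585, 0.1782, 0.0172]
tool_rot: [-0.326, -3.124, -0.001]
wrist_force: [-4.8, 6.0, 0.8]
grip_width: 0.0001
```

```bash
python3 -c "
from h import *
go([.5822,.1813,.017],168)
im=get_image('wrist');cv2.imwrite('pics/w5.png',im)
print(observe()['torque'])
sc=get_image('scene');C=cam('scene')
P=proj(C,[[.58,.1,.02]])[0].astype(int);print(P)
c=sc[P[1]-50:P[1]+50,P[0]-60:P[0]+60]
a=cv2.resize(c,(600,500),interpolation=2);b=cv2.resize(im[280:480,0:400],(600,300)) 
cv2.imwrite('pics/s5.png',a)"
```

```text
now [0.585  0.1782 0.0172] F [-4.84  5.95  0.85] q [ 0.3   0.52 -0.15  0.9   0.    0.5 ] t 18.2
xyz [0.0034 0.0025 0.0002] rot [ 0.05 -0.02  0.07]
[ 1.07853423  0.98702318 -0.01078469]
[300 304]
```

View pics/s5.png

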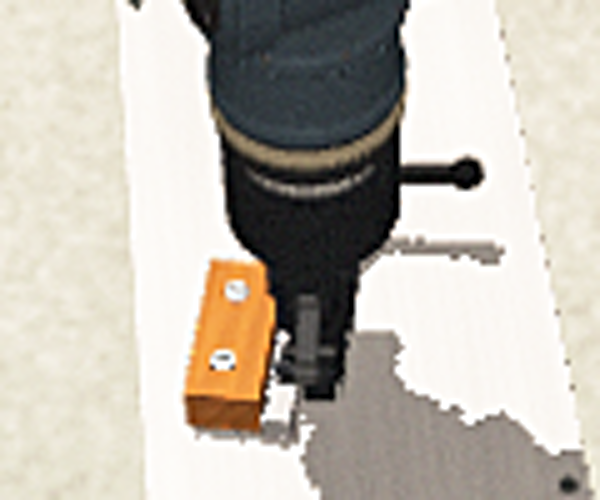

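The crop shows the blade lying against the sample's front face, and the force is beginning to rise (about 4 N/mm). I'll press a bit more.

Call:
{"fn": "jog_arm", "kwargs": {
  "targets": [
    {"xyz": [-0.0002,0,0],"rot": [0,0,0],"gripper": 0},
    {"xyz": [-0.0004,0,0],"rot": [0,0,0],"gripper": 0},
    {"xyz": [-0.0006,0,0],"rot": [0,0,0],"gripper": 0},
    {"xyz": [-0.0007,0,0],"rot": [0,0,0],"gripper": 0},
    {"xyz": [-0.0007,0,0],"rot": [0,0,0],"gripper": 0},
    {"xyz": [-0.0007,0,0],"rot": [0,0,0],"gripper": 0},
    {"xyz": [-0.0007,0,0],"rot": [0,0,0],"gripper": 0},
    {"xyz": [-0.0007,0,0],"rot": [0,0,0],"gripper": 0},
    {"xyz": [-0.0007,0,0],"rot": [0,0,0],"gripper": 0},
    {"xyz": [-0.0007,0,0],"rot": [0,0,0],"gripper": 0}
  ]
}}

```text
clock: 19.55
tcp_pos: [0.585, 0.1781, 0.0172]
tool_rot: [-0.326, -3.123, -0.002]
wrist_force: [-7.2, 5.4, 1.5]
grip_width: -0.0002
```

```bash
python3 -c "
from h import *
go([.5822,.1813,.017],168)"
```

```text
now [0.585  0.1781 0.0172] F [-7.19  5.4   1.53] q [ 0.29  0.52 -0.15  0.9   0.    0.5 ] t 19.55
xyz [0.0034 0.0025 0.0002] rot [ 0.05 -0.08  0.08]
```

Call:
{"fn": "jog_arm", "kwargs": {
  "targets": [
    {"xyz": [-0.0002,0,0],"rot": [0,0,0],"gripper": 0},
    {"xyz": [-0.0004,0,0],"rot": [0,0,0],"gripper": 0},
    {"xyz": [-0.0004,0,0],"rot": [0,0,0],"gripper": 0},
    {"xyz": [-0.0004,0,0],"rot": [0,0,0],"gripper": 0},
    {"xyz": [-0.0004,0,0],"rot": [0,0,0],"gripper": 0},
    {"xyz": [-0.0004,0,0],"rot": [0,0,0],"gripper": 0},
    {"xyz": [-0.0004,0,0],"rot": [0,0,0],"gripper": 0},
    {"xyz": [-0.0004,0,0],"rot": [0,0,0],"gripper": 0},
    {"xyz": [-0.0004,0,0],"rot": [0,0,0],"gripper": 0},
    {"xyz": [-0.0004,0,0],"rot": [0,0,0],"gripper": 0}
  ]
}}

```text
clock: 20.8
tcp_pos: [0.5851, 0.1781, 0.0172]
tool_rot: [-0.326, -3.123, -0.002]
wrist_force: [-8.1, 6.3, 2.7]
grip_width: -0.0003
```

```bash
python3 -c "
from h import *
go([.514,.053,.12],256)"
```

```text
now [0.5851 0.1781 0.0172] F [-8.11  6.28  2.67] q [ 0.29  0.53 -0.15  0.9   0.    0.5 ] t 20.8
xyz [ 0.0439 -0.137  -0.1028] rot [ 1.300e-01 -5.000e-02 -8.791e+01]
```

Call:
{"fn": "jog_arm", "kwargs": {
  "targets": [
    {"xyz": [0.012,0,0],"rot": [0,0,0],"gripper": 0},
    {"xyz": [0.025,0,-0.02],"rot": [0,0,0],"gripper": 0},
    {"xyz": [0.03,0,-0.07],"rot": [0,0,0],"gripper": 0},
    {"xyz": [0.03,0,-0.103],"rot": [0,0,-20],"gripper": 0},
    {"xyz": [0.044,-0.137,-0.103],"rot": [0,0,-88],"gripper": 0},
    {"xyz": [0.044,-0.137,-0.103],"rot": [0,0,-88],"gripper": 0},
    {"xyz": [0.044,-0.137,-0.103],"rot": [0,0,-88],"gripper": 0},
    {"xyz": [0.044,-0.137,-0.103],"rot": [0,0,-88],"gripper": 0},
    {"xyz": [0.044,-0.137,-0.103],"rot": [0,0,-88],"gripper": 0},
    {"xyz": [0.044,-0.137,-0.103],"rot": [0,0,-88],"gripper": 0}
  ]
}}

```text
clock: 22.05
tcp_pos: [0.515, 0.0523, 0.1218]
tool_rot: [-1.637, 2.679, -0.003]
wrist_force: [0.4, -0.1, 0.1]
grip_width: 0.0001
```

```bash
cat >> h.py <<'E'
PV=np.array([.576,.0705])
def lev(th,off,r=.056,z=.038):
    th=np.radians(th); u=np.array([-np.cos(th),np.sin(th)]); t=np.array([np.sin(th),np.cos(th)])
    return np.r_[PV+r*u-(.0165+off)*t,z], np.degrees(np.arctan2(t[1],t[0]))+180
E
python3 -c "
from h import *
im=get_image('side')
C=cam('side');print(proj(C,[[.503,.089,.0545]]))
cv2.imwrite('pics/sd6.png',cv2.resize(im[190:290,260:400],None,fx=5,fy=5,interpolation=2))
p,y=lev(13.7,.015);print(p,y);go(p,y)"
```

```text
[[307.72107551 226.56063425]]
[0.51413285 0.05315914 0.038     ] 256.3
now [0.515  0.0524 0.1218] F [-0.51 -0.18 -0.86] q [ 0.1   0.29 -0.24  1.04 -0.   -1.  ] t 22.1
xyz [-0.0002  0.0013  0.0838] rot [ -0.15   0.04 -12.92]
```

View pics/sd6.png

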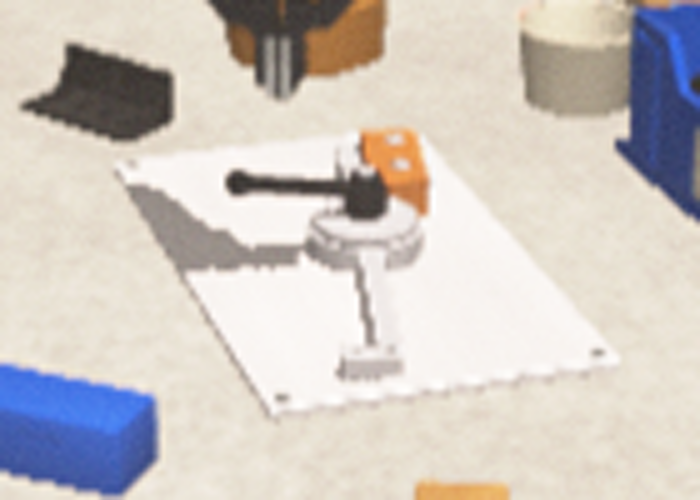

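The side view shows the blade against the sample, with the lever still pointing toward the robot; its ball at (307.6,226.4) agrees with my estimate. I'll descend beside the lever.

Call:
{"fn": "jog_arm", "kwargs": {
  "targets": [
    {"xyz": [0,0.001,0.02],"rot": [0,0,-10],"gripper": 0},
    {"xyz": [0,0.001,0.05],"rot": [0,0,-13],"gripper": 0},
    {"xyz": [0,0.001,0.075],"rot": [0,0,-13],"gripper": 0},
    {"xyz": [0,0.001,0.084],"rot": [0,0,-13],"gripper": 0},
    {"xyz": [0,0.001,0.084],"rot": [0,0,-13],"gripper": 0},
    {"xyz": [0,0.001,0.084],"rot": [0,0,-13],"gripper": 0},
    {"xyz": [0,0.001,0.084],"rot": [0,0,-13],"gripper": 0},
    {"xyz": [0,0.001,0.084],"rot": [0,0,-13],"gripper": 0},
    {"xyz": [0,0.001,0.084],"rot": [0,0,-13],"gripper": 0},
    {"xyz": [0,0.001,0.084],"rot": [0,0,-13],"gripper": 0}
  ]
}}

```text
clock: 23.35
tcp_pos: [0.5141, 0.0531, 0.0361]
tool_rot: [-1.923, 2.483, -0.0]
wrist_force: [0.2, -0.3, -0.9]
grip_width: 0.0001
```

```bash
python3 -c "
from h import *
for th,off in [(13.7,.005),(13.7,0),(17,0),(21,0),(25,0),(29,0),(33,0),(38,0),(43,0),(48,0)]:
    p,y=lev(th,off);print(th,end=' ');go(p,y)" | grep -v now; python3 -c "
from h import *
go([0,0,0],0)"
```

```text
xyz [-0.0101  0.0001 -0.0019] rot [-0.02  0.01 -0.78]
xyz [-0.0151  0.0002 -0.0019] rot [-0.02  0.01 -0.78]
xyz [-0.0184  0.0011 -0.0019] rot [-0.02  0.01  2.52]
xyz [-0.0223  0.0019 -0.0019] rot [-0.02  0.01  6.52]
xyz [-0.0264  0.0025 -0.0019] rot [-2.000e-02  1.000e-02  1.052e+01]
xyz [-0.0304  0.0027 -0.0019] rot [-2.000e-02  1.000e-02  1.452e+01]
xyz [-0.0345  0.0027 -0.0019] rot [-0.02  0.02 18.52]
xyz [-0.0396  0.0023 -0.0019] rot [-1.000e-02  2.000e-02  2.352e+01]
xyz [-0.0446  0.0015 -0.0019] rot [-1.000e-02  2.000e-02  2.852e+01]
xyz [-0.0496  0.0002 -0.0019] rot [-1.000e-02  2.000e-02  3.352e+01]
now [0.5141 0.0531 0.0361] F [ 0.16 -0.25 -0.87] q [ 0.1   0.37 -0.37  0.83  0.   -1.22] t 23.35
xyz [0.18   0.4845 0.0359] rot [-2.0000e-02 -1.0000e-02 -1.0448e+02]
```

Call:
{"fn": "jog_arm", "kwargs": {
  "targets": [
    {"xyz": [-0.01,0,-0.002],"rot": [0,0,0],"gripper": 0},
    {"xyz": [-0.015,0,-0.002],"rot": [0,0,0],"gripper": 0},
    {"xyz": [-0.0184,0.001,-0.002],"rot": [0,0,2.5],"gripper": 0},
    {"xyz": [-0.0223,0.002,-0.002],"rot": [0,0,6.5],"gripper": 0},
    {"xyz": [-0.0264,0.0025,-0.002],"rot": [0,0,10.5],"gripper": 0},
    {"xyz": [-0.0304,0.0027,-0.002],"rot": [0,0,14.5],"gripper": 0},
    {"xyz": [-0.0345,0.0027,-0.002],"rot": [0,0,18.5],"gripper": 0},
    {"xyz": [-0.0396,0.0023,-0.002],"rot": [0,0,23.5],"gripper": 0},
    {"xyz": [-0.0446,0.0015,-0.002],"rot": [0,0,28.5],"gripper": 0},
    {"xyz": [-0.0496,0,-0.002],"rot": [0,0,33.5],"gripper": 0}
  ]
}}

```text
clock: 24.6
tcp_pos: [0.5253, 0.101, 0.038]
tool_rot: [1.122, -2.932, 0.001]
wrist_force: [-4.8, -2.5, 3.9]
grip_width: -0.0005
```

```bash
python3 -c "
from h import *
get_image('scene');C=cam('scene')
for d in trace('lever_end','scene')[:1]:
    p=np.argwhere(d['mask'])[:,::-1]; w=onz(C,p,.052)[:,:2]-PV; r=np.hypot(*w.T); f=w[r>np.percentile(r,80)].mean(0)
    print(d['score'],np.degrees(np.arctan2(f[1],-f[0])),r.max())
go([0,0,0],0)
for th,off in [(52,0),(56,0),(60,0),(64,0),(68,0),(72,0),(75,0),(78,0),(80,0),(82,0)]:
    p,y=lev(th,off);print(th,end=' ');go(p,y)" | grep -v now; python3 -c "
from h import *
go([0,0,0],0)"
```

```text
0.74 44.73612366919898 0.08397931139412287
xyz [0.459  0.2763 0.0383] rot [ 4.0000e-02  2.0000e-02 -1.3802e+02]
xyz [-0.0037  0.0005 -0.0001] rot [ 0.02 -0.03  3.98]
xyz [-0.0077  0.0012 -0.0001] rot [ 0.02 -0.03  7.98]
xyz [-0.0118  0.0017 -0.0001] rot [ 0.02 -0.03 11.98]
xyz [-0.0158  0.0018 -0.0001] rot [ 0.02 -0.03 15.98]
xyz [-0.0199  0.0017 -0.0001] rot [ 0.02 -0.03 19.98]
xyz [-0.024   0.0013 -0.0001] rot [ 2.000e-02 -3.000e-02  2.398e+01]
xyz [-0.027   0.0009 -0.0001] rot [ 2.000e-02 -3.000e-02  2.698e+01]
xyz [-0.03    0.0002 -0.0001] rot [ 2.000e-02 -3.000e-02  2.998e+01]
xyz [-0.032  -0.0003 -0.0001] rot [ 2.000e-02 -3.000e-02  3.198e+01]
xyz [-0.0339 -0.0009 -0.0001] rot [ 2.000e-02 -3.000e-02  3.398e+01]
now [0.5261 0.1016 0.0379] F [-2.14  0.61  0.72] q [ 0.19  0.39 -0.32  0.86  0.   -0.54] t 24.7
xyz [0.459  0.2763 0.0383] rot [ 4.0000e-02  2.0000e-02 -1.3802e+02]
```

Call:
{"fn": "jog_arm", "kwargs": {
  "targets": [
    {"xyz": [-0.0037,0.0005,0],"rot": [0,0,4],"gripper": 0},
    {"xyz": [-0.0077,0.0012,0],"rot": [0,0,8],"gripper": 0},
    {"xyz": [-0.0118,0.0017,0],"rot": [0,0,12],"gripper": 0},
    {"xyz": [-0.0158,0.0018,0],"rot": [0,0,16],"gripper": 0},
    {"xyz": [-0.0199,0.0017,0],"rot": [0,0,20],"gripper": 0},
    {"xyz": [-0.0225,0.0015,0],"rot": [0,0,22.5],"gripper": 0},
    {"xyz": [-0.025,0.0012,0],"rot": [0,0,25],"gripper": 0},
    {"xyz": [-0.027,0.0009,0],"rot": [0,0,27],"gripper": 0},
    {"xyz": [-0.0285,0.0005,0],"rot": [0,0,28.5],"gripper": 0},
    {"xyz": [-0.03,0.0002,0],"rot": [0,0,30],"gripper": 0}
  ]
}}

```text
clock: 25.95
tcp_pos: [0.5465, 0.1218, 0.0376]
tool_rot: [0.332, -3.121, -0.002]
wrist_force: [-8.0, 0.7, 2.7]
grip_width: -0.0002
```

```bash
python3 -c "
from h import *
p,y=lev(82.4,0);go(p,y)"
```

```text
now [0.5465 0.1218 0.0376] F [-8.    0.68  2.73] q [ 0.22  0.43 -0.26  0.89  0.    0.01] t 25.95
xyz [-0.006   0.0008 -0.0004] rot [ 0.07 -0.19  4.54]
```

Call:
{"fn": "jog_arm", "kwargs": {
  "targets": [
    {"xyz": [-0.0005,0,0],"rot": [0,0,0.5],"gripper": 0},
    {"xyz": [-0.001,0,0],"rot": [0,0,1],"gripper": 0},
    {"xyz": [-0.0015,0,0],"rot": [0,0,1.5],"gripper": 0},
    {"xyz": [-0.002,0,0],"rot": [0,0,2],"gripper": 0},
    {"xyz": [-0.0025,0,0],"rot": [0,0,2.5],"gripper": 0},
    {"xyz": [-0.003,0,0],"rot": [0,0,3],"gripper": 0},
    {"xyz": [-0.0035,0,0],"rot": [0,0,3.5],"gripper": 0},
    {"xyz": [-0.004,0,0],"rot": [0,0,4],"gripper": 0},
    {"xyz": [-0.0045,0,0],"rot": [0,0,4],"gripper": 0},
    {"xyz": [-0.005,0,0],"rot": [0,0,4],"gripper": 0}
  ]
}}

```text
clock: 27.2
tcp_pos: [0.5511, 0.1233, 0.0375]
tool_rot: [0.225, -3.13, -0.003]
wrist_force: [-8.9, 3.8, 2.3]
grip_width: -0.0
```

```bash
python3 -c "
from h import *
get_image('scene');C=cam('scene')
for d in trace('lever_end','scene')[:1]:
    p=np.argwhere(d['mask'])[:,::-1]; w=onz(C,p,.052)[:,:2]-PV; r=np.hypot(*w.T); f=w[r>np.percentile(r,80)].mean(0)
    print(d['score'],np.degrees(np.arctan2(f[1],-f[0])),r.max())
p,y=lev(82.4,0);go(p,y)"
```

```text
0.69 79.38826664260138 0.08751974863845018
now [0.5511 0.1233 0.0375] F [-7.75  4.73  1.66] q [ 0.22  0.44 -0.24  0.89  0.    0.08] t 27.3
xyz [-0.0012  0.0004 -0.0005] rot [ 0.12 -0.21  0.61]
```

Call:
{"fn": "jog_arm", "kwargs": {
  "targets": [
    {"xyz": [-0.0005,0,0],"rot": [0,0,0],"gripper": 0},
    {"xyz": [-0.001,0,0],"rot": [0,0,0],"gripper": 0},
    {"xyz": [-0.0015,0,0],"rot": [0,0,0],"gripper": 0},
    {"xyz": [-0.002,0,0],"rot": [0,0,0],"gripper": 0},
    {"xyz": [-0.0025,0,0],"rot": [0,0,0],"gripper": 0},
    {"xyz": [-0.0025,0,0],"rot": [0,0,0],"gripper": 0},
    {"xyz": [-0.0025,0,0],"rot": [0,0,0],"gripper": 0},
    {"xyz": [-0.0025,0,0],"rot": [0,0,0],"gripper": 0},
    {"xyz": [-0.0025,0,0],"rot": [0,0,0],"gripper": 0},
    {"xyz": [-0.0025,0,0],"rot": [0,0,0],"gripper": 0}
  ]
}}

```text
clock: 28.55
tcp_pos: [0.5519, 0.1234, 0.0374]
tool_rot: [0.224, -3.127, -0.003]
wrist_force: [-15.1, 3.6, 8.1]
grip_width: 0.0
```

```bash
python3 -c "
from h import *
p,y=lev(82.4,0);go(p,y)"
```

```text
now [0.5519 0.1234 0.0374] F [-15.09   3.58   8.1 ] q [ 0.22  0.44 -0.24  0.9   0.    0.08] t 28.55
xyz [-0.0004  0.0003 -0.0006] rot [ 0.13 -0.38  0.61]
```

The push has stalled at about 15 N with the lever at about 82° (the stop). I'll retreat and head for the pine block.

```bash
python3 -c "
from h import *
go([.483,-.29,.2],110); go([.52,.12,.12],180)"
```

```text
now [0.5519 0.1234 0.0374] F [-15.09   3.58   8.1 ] q [ 0.22  0.44 -0.24  0.9   0.    0.08] t 28.55
xyz [ 0.1283 -0.399  -0.1626] rot [-0.15 -0.41 78.21]
now [0.5519 0.1234 0.0374] F [-15.09   3.58   8.1 ] q [ 0.22  0.44 -0.24  0.9   0.    0.08] t 28.55
xyz [ 0.0326  0.0013 -0.0824] rot [ 0.1  -0.39  8.21]
```

Call:
{"fn": "jog_arm", "kwargs": {
  "targets": [
    {"xyz": [0.02,0,0],"rot": [0,0,0],"gripper": 0},
    {"xyz": [0.033,0,-0.05],"rot": [0,0,8],"gripper": 0},
    {"xyz": [0.04,-0.03,-0.11],"rot": [0,0,18],"gripper": 0.5},
    {"xyz": [0.128,-0.399,-0.163],"rot": [0,0,78],"gripper": 1},
    {"xyz": [0.128,-0.399,-0.163],"rot": [0,0,78],"gripper": 1},
    {"xyz": [0.128,-0.399,-0.163],"rot": [0,0,78],"gripper": 1},
    {"xyz": [0.128,-0.399,-0.163],"rot": [0,0,78],"gripper": 1},
    {"xyz": [0.128,-0.399,-0.163],"rot": [0,0,78],"gripper": 1},
    {"xyz": [0.128,-0.399,-0.163],"rot": [0,0,78],"gripper": 1},
    {"xyz": [0.128,-0.399,-0.163],"rot": [0,0,78],"gripper": 1}
  ]
}}

```text
clock: 29.8
tcp_pos: [0.4847, -0.2938, 0.2014]
tool_rot: [1.804, 2.569, 0.0]
wrist_force: [0.1, -0.5, 0.6]
grip_width: 0.0854
```

```bash
python3 -c "
from h import *
go([.483,-.29,.2],67)"
```

```text
now [ 0.4847 -0.2938  0.2014] F [ 0.1  -0.49  0.64] q [-0.54  0.32  0.02  1.27 -0.    0.68] t 29.8
xyz [ 0.0042 -0.0003  0.0014] rot [ 0.1   0.06 42.84]
```

Call:
{"fn": "jog_arm", "kwargs": {
  "targets": [
    {"xyz": [0,0,0],"rot": [0,0,10],"gripper": 1},
    {"xyz": [0,0,0],"rot": [0,0,20],"gripper": 1},
    {"xyz": [0,0,0],"rot": [0,0,30],"gripper": 1},
    {"xyz": [0,0,0],"rot": [0,0,40],"gripper": 1},
    {"xyz": [0,0,0],"rot": [0,0,43],"gripper": 1},
    {"xyz": [0,0,0],"rot": [0,0,43],"gripper": 1},
    {"xyz": [0,0,0],"rot": [0,0,43],"gripper": 1},
    {"xyz": [0,0,0],"rot": [0,0,43],"gripper": 1},
    {"xyz": [0,0,0],"rot": [0,0,43],"gripper": 1},
    {"xyz": [0,0,0],"rot": [0,0,43],"gripper": 1}
  ]
}}

```text
clock: 31.05
tcp_pos: [0.4849, -0.2903, 0.201]
tool_rot: [2.619, 1.735, 0.001]
wrist_force: [-0.6, -0.0, 0.1]
grip_width: 0.0855
```

```bash
cat > fit.py <<'E'
from h import *
from scipy.optimize import minimize
def box(x,y,yaw,z0,h,a=.0225,b=.055):
    c,s=np.cos(yaw),np.sin(yaw)
    return [[x+c*i*a-s*j*b,y+s*i*a+c*j*b,z0+k*h] for i in(-1,1) for j in(-1,1) for k in(0,1)]
def fit(views,p0,fh=True,z0=0.):
    def iou(p):
        s=0
        for C,m in views:
            r=np.zeros(m.shape,np.uint8); P=proj(C,box(p[0],p[1],p[2],z0,p[3] if fh else .04))
            cv2.fillConvexPoly(r,cv2.convexHull((P*16).astype(np.int32).reshape(-1,1,2)),1,8,4)
            s+=(r&m).sum()/max(1,(r|m).sum())
        return -s
    sim=[np.array(p0)]+[np.array(p0)+d for d in ([.012,0,0,0],[0,.012,0,0],[0,0,.1,0],[0,0,0,.01])]
    r=minimize(iou,p0,method='Nelder-Mead',options=dict(initial_simplex=sim,xatol=1e-4,fatol=1e-4,maxiter=400))
    return r.x.round(4),[round(-r.fun/len(views),3)]
def views(names,near,z=.02):
    V=[]
    for n in names:
        get_image(n) if n!='wrist' else cv2.imwrite('pics/wl.png',get_image(n))
        C=cam(n); u=proj(C,[[*near,z]])[0]
        best=[d for d in trace('pine_block',n) if d['extent'][0]-25<u[0]<d['extent'][2]+25 and d['extent'][1]-25<u[1]<d['extent'][3]+25]
        if best: V.append((C,best[0]['mask'].astype(np.uint8))); print(n,best[0]['score'])
    return V
E
python3 - <<'E'
from fit import *
V=views(['wrist','scene','side'],(.482,-.297))
p0=[.482,-.297,-.394,.04]
for v in V: print(fit([v],p0,False))
print('all',fit(V,p0)); print('wrist+scene',fit(V[:2],p0))
go([.483,-.29,.2],67)
E
```

```text
wrist 0.96
scene 0.71
side 0.74
(array([ 0.4813, -0.3039, -0.4201,  0.05  ]), [np.float64(0.964)])
(array([ 0.4806, -0.2992, -0.3761,  0.0433]), [np.float64(0.875)])
(array([ 0.4812, -0.3023, -0.4311,  0.0536]), [np.float64(0.916)])
all (array([ 0.4806, -0.3048, -0.4122,  0.0333]), [np.float64(0.935)])
wrist+scene (array([ 0.4801, -0.3058, -0.3783,  0.0328]), [np.float64(0.94)])
now [ 0.4848 -0.2903  0.201 ] F [ 0.04 -0.54  0.91] q [-0.54  0.32  0.02  1.27  0.    1.43] t 31.35
xyz [-0.0005 -0.0018  0.001 ] rot [ 0.02 -0.02  0.02]
```

View pics/wl.png

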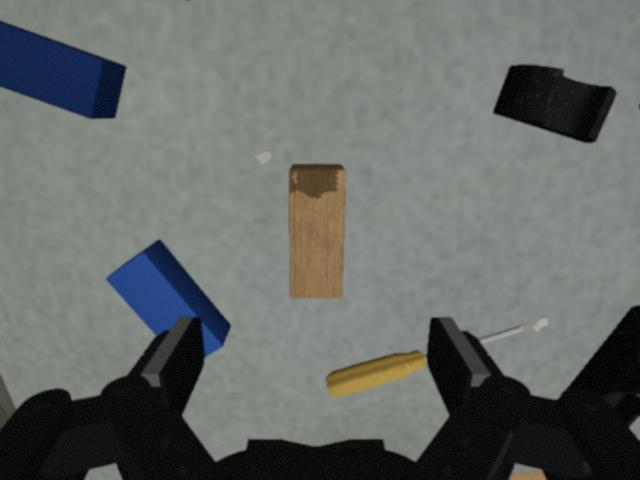

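The wrist view shows the pine block at (317,232), aligned with the tool. The decoy at (170,300) and the driver at (375,370) are clear of the finger paths.

Call:
{"fn": "jog_arm", "kwargs": {
  "squeeze": 30,
  "targets": [
    {"xyz": [-0.013,0.0015,0.06],"rot": [0,0,0.5],"gripper": 1},
    {"xyz": [-0.013,0.0015,0.12],"rot": [0,0,0.5],"gripper": 1},
    {"xyz": [-0.013,0.0015,0.165],"rot": [0,0,0.5],"gripper": 1},
    {"xyz": [-0.013,0.0015,0.183],"rot": [0,0,0.5],"gripper": 1},
    {"xyz": [-0.013,0.0015,0.183],"rot": [0,0,0.5],"gripper": 1},
    {"xyz": [-0.013,0.0015,0.183],"rot": [0,0,0.5],"gripper": 0.4},
    {"xyz": [-0.013,0.0015,0.183],"rot": [0,0,0.5],"gripper": 0.4},
    {"xyz": [-0.013,0.0015,0.183],"rot": [0,0,0.5],"gripper": 0.4},
    {"xyz": [-0.013,0.0015,0.183],"rot": [0,0,0.5],"gripper": 0.4},
    {"xyz": [-0.013,0.0015,0.183],"rot": [0,0,0.5],"gripper": 0.4}
  ]
}}

```text
clock: 32.6
tcp_pos: [0.4819, -0.3032, 0.0193]
tool_rot: [2.625, 1.722, 0.002]
wrist_force: [-0.3, -0.2, 6.0]
grip_width: 0.0444
```

```bash
cat >> h.py <<'E'
YS=-.208
def bl(x,y,z,p=PV,yw=None):
    yw=YS if yw is None else yw; c,s=np.cos(yw),np.sin(yw)
    return np.array([p[0]+c*x-s*y,p[1]+s*x+c*y,z])
E
python3 -c "
from h import *
p=bl(-.045,-.088,.12);print(p);go(p,90+np.degrees(YS))"
```

```text
[ 0.51379763 -0.00631058  0.12      ]
now [ 0.4819 -0.3032  0.0193] F [-0.29 -0.23  6.05] q [-0.56  0.46 -0.26  0.85  0.    1.42] t 32.6
xyz [ 0.285  -0.0888 -0.1009] rot [  0.14   0.02 -11.56]
```

Call:
{"fn": "jog_arm", "kwargs": {
  "targets": [
    {"xyz": [0,0,-0.03],"rot": [0,0,0],"gripper": 0.4},
    {"xyz": [0,0,-0.08],"rot": [0,0,0],"gripper": 0.4},
    {"xyz": [0.02,-0.005,-0.101],"rot": [0,0,0],"gripper": 0.4},
    {"xyz": [0.06,-0.018,-0.101],"rot": [0,0,-2],"gripper": 0.4},
    {"xyz": [0.11,-0.034,-0.101],"rot": [0,0,-4],"gripper": 0.4},
    {"xyz": [0.16,-0.05,-0.101],"rot": [0,0,-6],"gripper": 0.4},
    {"xyz": [0.21,-0.066,-0.101],"rot": [0,0,-8],"gripper": 0.4},
    {"xyz": [0.255,-0.08,-0.101],"rot": [0,0,-11],"gripper": 0.4},
    {"xyz": [0.285,-0.089,-0.101],"rot": [0,0,-11.5],"gripper": 0.4},
    {"xyz": [0.285,-0.089,-0.101],"rot": [0,0,-11.5],"gripper": 0.4}
  ]
}}

```text
clock: 33.85
tcp_pos: [0.5133, -0.004, 0.1195]
tool_rot: [2.438, 1.981, 0.002]
wrist_force: [-0.1, -0.1, -0.9]
grip_width: 0.0442
```

Run:
```python
from h import *
import pickle
C=cam('wrist'); im=get_image('wrist'); cv2.imwrite('pics/w8.png',im); pickle.dump(C,open('w8.pkl','wb'))
o=observe()
go(bl(-.045,-.088,.03),78.1)
sc=get_image('scene'); Cs=cam('scene')
d=trace('blade','scene'); print([(x['score'],x['extent']) for x in d])
# overlay of predicted blade & seat outline
for I,c in((im,C),(sc,Cs)):
    for poly,z in(([(-7,-160),(7,-160),(7,128),(-7,128)],.0235),([(-7,-155),(-27,-155),(-27,-167),(-7,-167)],.0235),([(7,45),(43,45),(43,125),(7,125)],.034)):
        P=proj(c,[bl(a/1000,b/1000,z) for a,b in poly]); cv2.polylines(I,[(P*16).astype(np.int32)],True,(0,0,255),1,cv2.LINE_AA,4)
P=proj(Cs,[[.55,.05,.02]])[0].astype(int)
s=cv2.resize(sc[P[1]-60:P[1]+60,P[0]-70:P[0]+70],(420,360),interpolation=2)
w=cv2.resize(im,(380,285)); 
cv2.imwrite('pics/c8.png',im); cv2.imwrite('pics/c8s.png',s)
```

```text
now [ 0.5132 -0.0052  0.1194] F [-0.03 -0.28 -0.4 ] q [-0.01  0.28 -0.25  1.04 -0.    1.77] t 33.9
xyz [-0.001   0.0007  0.0894] rot [ 0.05 -0.01  0.04]
[(0.97, [283.5, 248.2, 319.0, 343.2])]
```

View pics/c8.png

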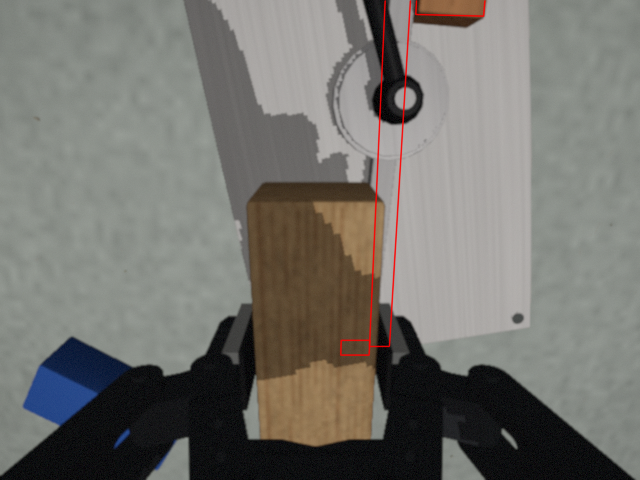

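Overlay: the predicted blade outline runs from (410,0) to (388,345), the real hub is centred near (390,100), and the carried block covers the lug. I'll check the blade pose numerically.

Run:
```python
from h import *
from scipy.optimize import minimize
import pickle
V=[]
for n in('scene','side'):
    get_image(n); C=cam(n); d=trace('blade',n)
    if d: V.append((C,d[0]['mask'].astype(np.uint8),n)); print(n,d[0]['score'],d[0]['extent'])
an=np.linspace(0,2*np.pi,24)
polys=[[(-7,-160),(7,-160),(7,128),(-7,128)],[(-7,-155),(-27,-155),(-27,-167),(7,-167),(7,-155)],[(34*np.cos(a),34*np.sin(a)) for a in an]]
def iou(p,V):
    s=0
    for C,m,n in V:
        r=np.zeros(m.shape,np.uint8)
        for po in polys:
            P=np.r_[[bl(a/1000,b/1000,z,p[:2],p[2]) for z in(.009,.0238) for a,b in po]]
            cv2.fillConvexPoly(r,cv2.convexHull((proj(C,P)*16).astype(np.int32).reshape(-1,1,2)),1,8,4)
        s+=(r&m).sum()/(r|m).sum()
    return -s
p0=np.array([.576,.0705,-.208])
for vv in [V[:1],V[1:],V]:
    if not vv: continue
    r=minimize(iou,p0,args=(vv,),method='Nelder-Mead',options=dict(initial_simplex=[p0,p0+[.006,0,0],p0+[0,.006,0],p0+[0,0,.06]],xatol=1e-4,fatol=1e-4))
    print([v[2] for v in vv],r.x.round(4),round(-r.fun/len(vv),3),'at p0',round(-iou(p0,vv)/len(vv),3))
# wrist picture w8: intensity profile across bar just below the hub
im=cv2.imread('pics/w8.png',0); C=pickle.load(open('w8.pkl','rb'))
for y in(-.045,-.05,-.055):
    xs=np.arange(-.02,.021,.001); P=proj(C,[bl(x,y,.0235) for x in xs]).astype(np.float32)
    print(y,dict(zip((xs*1000).astype(int).tolist(),cv2.remap(im,P[:,:1],P[:,1:],1).ravel().tolist())))
```

```text
scene 0.75 [283.9, 250.5, 315.9, 341.1]
side 0.64 [321.1, 237.2, 346.0, 266.6]
['scene'] [ 0.5751  0.0805 -0.2647] 0.405 at p0 0.286
['side'] [ 0.5739  0.0734 -0.2661] 0.545 at p0 0.389
['scene', 'side'] [ 0.5732  0.0736 -0.2604] 0.475 at p0 0.337
-0.045 {-20: 117, -19: 119, -18: 114, -16: 94, -15: 77, -14: 78, -13: 79, -12: 62, -11: 76, -10: 127, -9: 152, -8: 154, -7: 155, -6: 156, -5: 155, -4: 156, -3: 156, -2: 155, -1: 155, 0: 157, 1: 157, 2: 159, 3: 166, 4: 169, 5: 168, 6: 170, 7: 172, 8: 175, 9: 172, 10: 171, 11: 171, 12: 173, 13: 173, 14: 171, 15: 170, 16: 168, 17: 169, 18: 168, 19: 166, 20: 166}
-0.05 {-20: 51, -19: 52, -18: 52, -16: 51, -15: 52, -14: 53, -13: 53, -12: 50, -11: 49, -10: 50, -9: 69, -8: 118, -7: 145, -6: 154, -5: 155, -4: 157, -3: 156, -2: 156, -1: 155, 0: 157, 1: 158, 2: 162, 3: 168, 4: 169, 5: 171, 6: 170, 7: 172, 8: 173, 9: 174, 10: 172, 11: 171, 12: 172, 13: 174, 14: 173, 15: 171, 16: 169, 17: 169, 18: 169, 19: 168, 20: 166}
-0.055 {-20: 53, -19: 55, -18: 53, -16: 57, -15: 55, -14: 55, -13: 58, -12: 56, -11: 59, -10: 57, -9: 56, -8: 60, -7: 58, -6: 57, -5: 66, -4: 99, -3: 138, -2: 153, -1: 157, 0: 159, 1: 159, 2: 166, 3: 171, 4: 169, 5: 168, 6: 169, 7: 169, 8: 171, 9: 173, 10: 173, 11: 172, 12: 171, 13: 172, 14: 174, 15: 172, 16: 170, 17: 170, 18: 170, 19: 169, 20: 167}
```

Call:
{"fn": "jog_arm", "kwargs": {
  "targets": [
    {"xyz": [0.0,-0.03,0],"rot": [0,0,0],"gripper": 0.4},
    {"xyz": [0.01,-0.06,0],"rot": [0,0,1],"gripper": 0.4},
    {"xyz": [0.02,-0.07,0],"rot": [0,0,2],"gripper": 0.4},
    {"xyz": [0.02,-0.07,0],"rot": [0,0,3],"gripper": 0.4},
    {"xyz": [0.02,-0.07,0],"rot": [0,0,3],"gripper": 0.4},
    {"xyz": [0.02,-0.07,0],"rot": [0,0,3],"gripper": 0.4},
    {"xyz": [0.02,-0.07,0],"rot": [0,0,3],"gripper": 0.4},
    {"xyz": [0.02,-0.07,0],"rot": [0,0,3],"gripper": 0.4},
    {"xyz": [0.02,-0.07,0],"rot": [0,0,3],"gripper": 0.4},
    {"xyz": [0.02,-0.07,0],"rot": [0,0,3],"gripper": 0.4}
  ]
}}

```text
clock: 35.45
tcp_pos: [0.4488, 0.0282, 0.1191]
tool_rot: [2.492, 1.913, 0.001]
wrist_force: [-0.4, -0.3, -0.6]
grip_width: 0.044
```

Run:
```python
from h import *
import pickle
C=cam('wrist'); im0=get_image('wrist'); cv2.imwrite('pics/w9.png',im0); pickle.dump(C,open('w9.pkl','wb'))
g=cv2.cvtColor(im0,6); p=np.array([.574,.073]);yw=-.26
E=[]
for y in np.arange(-.15,-.04,.01):
    xs=np.arange(-.025,.0251,.0005); P=proj(C,[bl(x,y,.0235,p,yw) for x in xs]).astype(np.float32)
    v=cv2.remap(g,P[:,:1],P[:,1:],1).ravel()
    print(round(y,3),P[50].astype(int),v[::4].tolist())
for q in('blade','sample'):
    for d in trace(q,'wrist')[:1]:
        m=d['mask']; w=onz(C,np.argwhere(m)[:,::-1],.0235 if q=='blade' else .034)[:,:2]; print(q,d['score'],[np.round(a,4) for a in cv2.minAreaRect((w*1000).astype(np.float32))])
d=trace('pine_block','wrist'); print([(x['score'],np.round(x['extent'])) for x in d])
go([0,0,0],0)
```

```text
-0.15 [469 345] [66, 64, 64, 66, 65, 66, 64, 62, 68, 144, 152, 154, 157, 155, 156, 157, 167, 172, 170, 168, 168, 168, 168, 167, 169, 169]
-0.14 [470 333] [172, 174, 172, 168, 139, 106, 74, 55, 63, 143, 155, 155, 157, 156, 157, 159, 172, 171, 169, 168, 168, 168, 165, 170, 169, 169]
-0.13 [472 320] [173, 176, 172, 168, 119, 107, 77, 54, 59, 140, 154, 155, 157, 156, 158, 160, 171, 169, 169, 170, 167, 167, 171, 170, 169, 168]
-0.12 [474 307] [175, 173, 171, 175, 153, 107, 82, 53, 59, 137, 155, 157, 157, 156, 158, 158, 170, 170, 171, 167, 169, 171, 169, 168, 168, 169]
-0.11 [476 294] [174, 172, 177, 177, 163, 109, 84, 53, 58, 133, 155, 156, 158, 157, 158, 159, 170, 172, 167, 170, 171, 169, 169, 169, 170, 166]
-0.1 [478 280] [172, 177, 177, 176, 144, 110, 86, 54, 57, 129, 156, 157, 157, 156, 158, 159, 171, 168, 171, 172, 170, 169, 169, 171, 167, 171]
-0.09 [480 266] [178, 177, 177, 177, 159, 108, 90, 53, 56, 125, 157, 155, 158, 157, 157, 159, 165, 171, 173, 170, 169, 170, 172, 167, 172, 169]
-0.08 [482 252] [178, 177, 178, 175, 149, 107, 93, 53, 54, 122, 157, 156, 157, 156, 157, 159, 169, 
[... 207 characters left out ...]
78, 174, 173, 172, 166, 108, 96, 52, 53, 110, 155, 154, 156, 156, 155, 156, 163, 170, 172, 172, 171, 172, 168, 168, 165, 167]
-0.05 [488 206] [174, 174, 172, 172, 170, 116, 101, 57, 54, 103, 156, 153, 155, 155, 154, 157, 163, 173, 170, 172, 172, 168, 168, 164, 168, 169]
blade 0.59 [array([551.2546,  28.3612]), array([232.2228,  63.8784]), np.float64(69.3695)]
sample 0.58 [array([609.7156, 117.0679]), array([24.1833, 41.9513]), np.float64(77.3739)]
[(0.88, array([163., 362., 260., 461.])), (0.69, array([247., 178., 384., 447.]))]
now [0.4488 0.0282 0.1191] F [-0.77 -0.94 -0.95] q [ 0.06  0.18 -0.39  1.    0.    1.89] t 35.65
xyz [-0.1432 -0.4263  0.1189] rot [ 1.000e-02 -3.000e-02  7.503e+01]
```

View pics/w9.png

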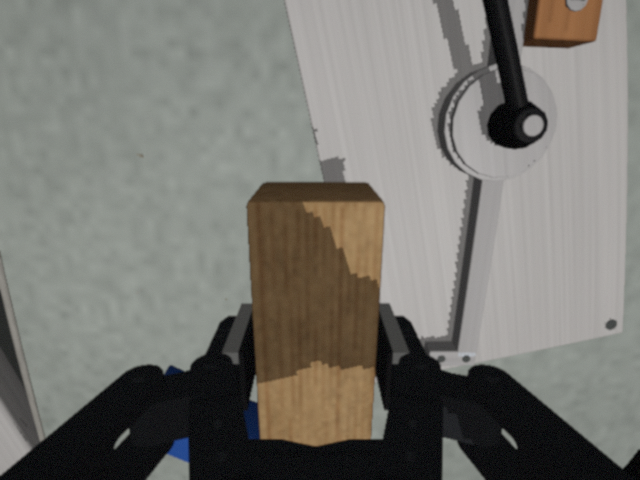

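The blade arm is clearly visible from (500,180) to (460,350), with the lug at (450,357). That refines the blade pose to a yaw of about -0.266.

```bash
sed -i 's/^PV=.*/PV=np.array([.574,.073])/; s/^YS=.*/YS=-.266/' h.py
python3 - <<'E'
from h import *
import pickle
C=pickle.load(open('w9.pkl','rb')); g=cv2.imread('pics/w9.png',0)
for x in(-.013,-.017,-.021):
    ys=np.arange(-.175,-.139,.001); P=proj(C,[bl(x,y,.0235) for y in ys]).astype(np.float32)
    print(x,P[20].astype(int),dict(zip((ys*1000).round().astype(int).tolist(),cv2.remap(g,P[:,:1],P[:,1:],1).ravel().tolist())))
o=observe(); T=R.from_rotvec(o['tool_rot'])
w=onz(C,[[248,203],[384,203],[316,203]],.1398); print('block end in tool',(T.inv().apply(w-o['tcp_pos'])*1000).round(1).tolist())
# row gradient of end edge
print([int(r)+170 for r in np.argsort(-np.abs(np.diff(g[170:215,270].astype(int))))[:4]],[int(r)+170 for r in np.argsort(-np.abs(np.diff(g[170:215,360].astype(int))))[:4]])
go(bl(-.045,-.088,.119),90+np.degrees(YS)); go(bl(-.045,-.088,.032),90+np.degrees(YS))
E
```

```text
-0.013 [448 352] {-175: 14, -174: 12, -173: 16, -172: 39, -171: 90, -170: 133, -169: 149, -168: 159, -167: 166, -166: 160, -165: 154, -164: 156, -163: 154, -162: 152, -161: 152, -160: 154, -159: 155, -158: 158, -157: 159, -156: 157, -155: 147, -154: 117, -153: 80, -152: 65, -151: 64, -150: 65, -149: 65, -148: 65, -147: 66, -146: 75, -145: 86, -144: 90, -143: 91, -142: 95, -141: 95, -140: 95}
-0.017 [443 352] {-175: 13, -174: 16, -173: 14, -172: 15, -171: 19, -170: 61, -169: 112, -168: 143, -167: 150, -166: 148, -165: 149, -164: 146, -163: 123, -162: 93, -161: 77, -160: 75, -159: 82, -158: 109, -157: 141, -156: 156, -155: 147, -154: 113, -153: 81, -152: 65, -151: 64, -150: 62, -149: 65, -148: 67, -147: 67, -146: 80, -145: 96, -144: 104, -143: 104, -142: 111, -141: 136, -140: 157}
-0.021 [437 352] {-175: 12, -174: 14, -173: 17, -172: 12, -171: 15, -170: 16, -169: 17, -168: 14, -167: 12, -166: 14, -165: 12, -164: 21, -163: 23, -162: 43, -161: 81, -160: 114, -159: 129, -158: 143, -157: 154, -156: 158, -155: 146, -154: 116, -153: 82, -152: 67, -151: 65, -150: 65, -149: 65, -148: 66, -147: 69, -146: 81, -145: 97, -144: 104, -143: 117, -142: 144, -141: 166, -140: 172}
block end in tool [[52.5, -20.2, -20.7], [52.5, 22.6, -20.7], [52.5, 1.2, -20.7]]
[181, 182, 180, 183] [182, 181, 183, 201]
now [0.4488 0.0282 0.1191] F [-0.77 -0.94 -0.95] q [ 0.06  0.18 -0.39  1.    0.    1.89] t 35.65
xyz [-0.0122  0.064   0.0001] rot [ 0.02 -0.02  0.27]
now [0.4488 0.0282 0.1191] F [-0.77 -0.94 -0.95] q [ 0.06  0.18 -0.39  1.    0.    1.89] t 35.65
xyz [-0.0122  0.0639  0.0871] rot [ 0.02 -0.02  0.27]
```

Call:
{"fn": "jog_arm", "kwargs": {
  "targets": [
    {"xyz": [-0.004,0.02,0],"rot": [0,0,0],"gripper": 0.4},
    {"xyz": [-0.01,0.05,0],"rot": [0,0,0.3],"gripper": 0.4},
    {"xyz": [-0.012,0.068,0],"rot": [0,0,0.3],"gripper": 0.4},
    {"xyz": [-0.012,0.071,0.01],"rot": [0,0,0.3],"gripper": 0.4},
    {"xyz": [-0.012,0.071,0.04],"rot": [0,0,0.3],"gripper": 0.4},
    {"xyz": [-0.012,0.071,0.065],"rot": [0,0,0.3],"gripper": 0.4},
    {"xyz": [-0.012,0.071,0.08],"rot": [0,0,0.3],"gripper": 0.4},
    {"xyz": [-0.012,0.071,0.088],"rot": [0,0,0.3],"gripper": 0.4},
    {"xyz": [-0.012,0.071,0.089],"rot": [0,0,0.3],"gripper": 0.4},
    {"xyz": [-0.012,0.071,0.089],"rot": [0,0,0.3],"gripper": 0.4}
  ]
}}

```text
clock: 36.9
tcp_pos: [0.5148, -0.0017, 0.0307]
tool_rot: [2.496, 1.906, 0.002]
wrist_force: [-0.1, -0.3, -0.7]
grip_width: 0.0442
```

```bash
python3 -c "
from h import *
go(bl(-.0295,-.0975,.0275),90+np.degrees(YS))"
```

```text
now [ 0.5148 -0.0017  0.0307] F [-0.13 -0.26 -0.7 ] q [-0.    0.37 -0.38  0.82  0.    1.83] t 36.9
xyz [-0.0098  0.008   0.0032] rot [ 0.08 -0.03 -0.04]
```

Call:
{"fn": "jog_arm", "kwargs": {
  "targets": [
    {"xyz": [0,0,0.001],"rot": [0,0,0],"gripper": 0.4},
    {"xyz": [0,0,0.002],"rot": [0,0,0],"gripper": 0.4},
    {"xyz": [0,0,0.0025],"rot": [0,0,0],"gripper": 0.4},
    {"xyz": [0,0,0.003],"rot": [0,0,0],"gripper": 0.4},
    {"xyz": [-0.001,0.001,0.003],"rot": [0,0,0],"gripper": 0.4},
    {"xyz": [-0.002,0.002,0.003],"rot": [0,0,0],"gripper": 0.4},
    {"xyz": [-0.003,0.003,0.003],"rot": [0,0,0],"gripper": 0.4},
    {"xyz": [-0.004,0.004,0.003],"rot": [0,0,0],"gripper": 0.4},
    {"xyz": [-0.005,0.005,0.003],"rot": [0,0,0],"gripper": 0.4},
    {"xyz": [-0.005,0.005,0.003],"rot": [0,0,0],"gripper": 0.4}
  ]
}}

```text
clock: 38.15
tcp_pos: [0.5181, -0.0078, 0.0273]
tool_rot: [2.497, 1.906, 0.002]
wrist_force: [-1.1, 2.8, 4.8]
grip_width: 0.0445
```

```bash
cat >> h.py <<'E'
def bf():
    o=observe(); T=R.from_rotvec(o['tool_rot']); d=o['tcp_pos'][:2]-PV; c,s=np.cos(YS),np.sin(YS)
    f=T.inv().apply(o['wrist_force'])
    print('t',o['clock'],'tcp in blade',np.round([c*d[0]+s*d[1],-s*d[0]+c*d[1],o['tcp_pos'][2]],4),'F tool',f.round(2),'grip',round(o['grip_width'],4))
E
python3 -c "
from h import *
bf(); go(bl(-.0295,-.0975,.0275),90+np.degrees(YS))"
```

```text
t 38.15 tcp in blade [-0.0327 -0.0927  0.0273] F tool [ 2.38 -1.78 -4.82] grip 0.0445
now [ 0.5181 -0.0078  0.0273] F [-1.09  2.77  4.82] q [-0.02  0.38 -0.38  0.81  0.    1.82] t 38.15
xyz [-0.0048  0.0032 -0.0002] rot [ 0.04 -0.04 -0.03]
```

Call:
{"fn": "jog_arm", "kwargs": {
  "targets": [
    {"xyz": [0,0,-0.0006],"rot": [0,0,0],"gripper": 0.4},
    {"xyz": [-0.0006,0.0004,-0.0006],"rot": [0,0,0],"gripper": 0.4},
    {"xyz": [-0.0012,0.0008,-0.0006],"rot": [0,0,0],"gripper": 0.4},
    {"xyz": [-0.0018,0.0012,-0.0006],"rot": [0,0,0],"gripper": 0.4},
    {"xyz": [-0.0024,0.0014,-0.0006],"rot": [0,0,0],"gripper": 0.4},
    {"xyz": [-0.003,0.0014,-0.0006],"rot": [0,0,0],"gripper": 0.4},
    {"xyz": [-0.003,0.0014,-0.0006],"rot": [0,0,0],"gripper": 0.4},
    {"xyz": [-0.003,0.0014,-0.0006],"rot": [0,0,0],"gripper": 0.4},
    {"xyz": [-0.003,0.0014,-0.0006],"rot": [0,0,0],"gripper": 0.4},
    {"xyz": [-0.003,0.0014,-0.0006],"rot": [0,0,0],"gripper": 0.4}
  ]
}}

```text
clock: 39.4
tcp_pos: [0.5183, -0.0112, 0.0277]
tool_rot: [2.497, 1.906, 0.001]
wrist_force: [-0.4, 0.1, -0.4]
grip_width: 0.0447
```

```bash
python3 -c "
from h import *
bf()"
```

```text
t 39.4 tcp in blade [-0.0316 -0.0958  0.0277] F tool [-0.02 -0.4   0.41] grip 0.0447
```

Call:
{"fn": "jog_arm", "kwargs": {
  "targets": [
    {"xyz": [-0.0003,0,0],"rot": [0,0,0],"gripper": 0.4},
    {"xyz": [-0.0006,0,0],"rot": [0,0,0],"gripper": 0.4},
    {"xyz": [-0.0009,0,0],"rot": [0,0,0],"gripper": 0.4},
    {"xyz": [-0.0012,0,0],"rot": [0,0,0],"gripper": 0.4},
    {"xyz": [-0.0015,0,0],"rot": [0,0,0],"gripper": 0.4},
    {"xyz": [-0.0018,0,0],"rot": [0,0,0],"gripper": 0.4},
    {"xyz": [-0.002,0,0],"rot": [0,0,0],"gripper": 0.4},
    {"xyz": [-0.002,0,0],"rot": [0,0,0],"gripper": 0.4},
    {"xyz": [-0.002,0,0],"rot": [0,0,0],"gripper": 0.4},
    {"xyz": [-0.002,0,0],"rot": [0,0,0],"gripper": 0.4}
  ]
}}

```text
clock: 40.65
tcp_pos: [0.5179, -0.0131, 0.0277]
tool_rot: [2.497, 1.906, 0.001]
wrist_force: [0.1, 0.5, -1.1]
grip_width: 0.0446
```

```bash
python3 -c "
from h import *
bf()"
```

```text
t 40.65 tcp in blade [-0.0315 -0.0978  0.0277] F tool [0.52 0.01 1.08] grip 0.0446
```

Continue toward the lug.

Call:
{"fn": "jog_arm", "kwargs": {
  "targets": [
    {"xyz": [-0.0003,0,0],"rot": [0,0,0],"gripper": 0.4},
    {"xyz": [-0.0006,0,0],"rot": [0,0,0],"gripper": 0.4},
    {"xyz": [-0.0009,0,0],"rot": [0,0,0],"gripper": 0.4},
    {"xyz": [-0.0012,0,0],"rot": [0,0,0],"gripper": 0.4},
    {"xyz": [-0.0015,0,0],"rot": [0,0,0],"gripper": 0.4},
    {"xyz": [-0.0015,0,0],"rot": [0,0,0],"gripper": 0.4},
    {"xyz": [-0.0015,0,0],"rot": [0,0,0],"gripper": 0.4},
    {"xyz": [-0.0015,0,0],"rot": [0,0,0],"gripper": 0.4},
    {"xyz": [-0.0015,0,0],"rot": [0,0,0],"gripper": 0.4},
    {"xyz": [-0.0015,0,0],"rot": [0,0,0],"gripper": 0.4}
  ]
}}

```text
clock: 41.9
tcp_pos: [0.5177, -0.0136, 0.0279]
tool_rot: [-2.496, -1.907, -0.003]
wrist_force: [1.1, 6.8, 0.1]
grip_width: 0.044
```

```bash
python3 -c "
from h import *
bf()"
```

```text
t 41.9 tcp in blade [-0.0316 -0.0984  0.0279] F tool [ 6.9  -0.7  -0.05] grip 0.044
```

Lug contact is at 6.9 N. I'll ease back to about 3 N and push sideways to the blade.

Call:
{"fn": "jog_arm", "kwargs": {
  "targets": [
    {"xyz": [0.0005,0,0],"rot": [0,0,0],"gripper": 0.4},
    {"xyz": [0.0005,0.0003,0],"rot": [0,0,0],"gripper": 0.4},
    {"xyz": [0.0005,0.0006,0],"rot": [0,0,0],"gripper": 0.4},
    {"xyz": [0.0005,0.0009,0],"rot": [0,0,0],"gripper": 0.4},
    {"xyz": [0.0005,0.0012,0],"rot": [0,0,0],"gripper": 0.4},
    {"xyz": [0.0005,0.0012,0],"rot": [0,0,0],"gripper": 0.4},
    {"xyz": [0.0005,0.0012,0],"rot": [0,0,0],"gripper": 0.4},
    {"xyz": [0.0005,0.0012,0],"rot": [0,0,0],"gripper": 0.4},
    {"xyz": [0.0005,0.0012,0],"rot": [0,0,0],"gripper": 0.4},
    {"xyz": [0.0005,0.0012,0],"rot": [0,0,0],"gripper": 0.4}
  ]
}}

```text
clock: 43.15
tcp_pos: [0.5182, -0.0138, 0.0276]
tool_rot: [-2.496, -1.906, -0.001]
wrist_force: [-1.6, 6.7, 1.5]
grip_width: 0.0442
```

```bash
python3 -c "
from h import *
bf()"
```

```text
t 43.15 tcp in blade [-0.031  -0.0984  0.0276] F tool [ 6.07 -3.36 -1.5 ] grip 0.0442
```

Call:
{"fn": "jog_arm", "kwargs": {
  "targets": [
    {"xyz": [0.0005,0,0],"rot": [0,0,0],"gripper": 0.4},
    {"xyz": [0.0008,0,0],"rot": [0,0,0],"gripper": 0.4},
    {"xyz": [0.0008,0,0],"rot": [0,0,0],"gripper": 0.4},
    {"xyz": [0.0008,0.0003,0],"rot": [0,0,0],"gripper": 0.4},
    {"xyz": [0.0008,0.0006,0],"rot": [0,0,0],"gripper": 0.4},
    {"xyz": [0.0008,0.0008,0],"rot": [0,0,0],"gripper": 0.4},
    {"xyz": [0.0008,0.0008,0],"rot": [0,0,0],"gripper": 0.4},
    {"xyz": [0.0008,0.0008,0],"rot": [0,0,0],"gripper": 0.4},
    {"xyz": [0.0008,0.0008,0],"rot": [0,0,0],"gripper": 0.4},
    {"xyz": [0.0008,0.0008,0],"rot": [0,0,0],"gripper": 0.4}
  ]
}}

```text
clock: 44.4
tcp_pos: [0.5197, -0.0138, 0.0277]
tool_rot: [2.497, 1.906, 0.001]
wrist_force: [-1.0, 0.6, -0.9]
grip_width: 0.0446
```

```bash
python3 -c "
from h import *
bf()"
```

```text
t 44.4 tcp in blade [-0.0295 -0.098   0.0277] F tool [ 0.31 -1.15  0.92] grip 0.0446
```

Call:
{"fn": "jog_arm", "kwargs": {
  "targets": [
    {"xyz": [0,0.0003,0],"rot": [0,0,0],"gripper": 0.4},
    {"xyz": [0,0.0006,0],"rot": [0,0,0],"gripper": 0.4},
    {"xyz": [0,0.0009,0],"rot": [0,0,0],"gripper": 0.4},
    {"xyz": [0,0.0011,0],"rot": [0,0,0],"gripper": 0.4},
    {"xyz": [0,0.0011,0],"rot": [0,0,0],"gripper": 0.4},
    {"xyz": [0,0.0011,0],"rot": [0,0,0],"gripper": 0.4},
    {"xyz": [0,0.0011,0],"rot": [0,0,0],"gripper": 0.4},
    {"xyz": [0,0.0011,0],"rot": [0,0,0],"gripper": 0.4},
    {"xyz": [0,0.0011,0],"rot": [0,0,0],"gripper": 0.4},
    {"xyz": [0,0.0011,0],"rot": [0,0,0],"gripper": 0.4}
  ]
}}

```text
clock: 45.65
tcp_pos: [0.5199, -0.0139, 0.0275]
tool_rot: [-2.496, -1.906, 0.001]
wrist_force: [-5.0, 2.0, 2.1]
grip_width: 0.044
```

```bash
python3 -c "
from h import *
bf();print(observe()['torque'].round(2))"
```

```text
t 45.65 tcp in blade [-0.0293 -0.0981  0.0275] F tool [ 0.6  -5.31 -2.09] grip 0.044
[ 0.35  1.09 -0.12]
```

Call:
{"fn": "jog_arm", "kwargs": {
  "targets": [
    {"xyz": [0,-0.0005,0],"rot": [0,0,0],"gripper": 0.4},
    {"xyz": [-0.0004,-0.0005,0],"rot": [0,0,0],"gripper": 0.4},
    {"xyz": [-0.0007,-0.0005,0],"rot": [0,0,0],"gripper": 0.4},
    {"xyz": [-0.001,-0.0005,0],"rot": [0,0,0],"gripper": 0.4},
    {"xyz": [-0.001,-0.0002,0],"rot": [0,0,0],"gripper": 0.4},
    {"xyz": [-0.001,-0.0002,0],"rot": [0,0,0],"gripper": 0.4},
    {"xyz": [-0.001,-0.0002,0],"rot": [0,0,0],"gripper": 0.4},
    {"xyz": [-0.001,-0.0002,0],"rot": [0,0,0],"gripper": 0.4},
    {"xyz": [-0.001,-0.0002,0],"rot": [0,0,0],"gripper": 0.4},
    {"xyz": [-0.001,-0.0002,0],"rot": [0,0,0],"gripper": 0.4}
  ]
}}

```text
clock: 46.9
tcp_pos: [0.5199, -0.0143, 0.0276]
tool_rot: [-2.495, -1.906, -0.001]
wrist_force: [-4.5, 6.2, 0.3]
grip_width: 0.044
```

```bash
python3 -c "
from h import *
bf()"
```

```text
t 46.9 tcp in blade [-0.0292 -0.0984  0.0276] F tool [ 4.79 -5.97 -0.29] grip 0.044
```

Contact is now about 5 N on the lug and 6 N on the blade. I'll open slightly and press sideways with the outer finger alone, so the block squares itself.

Call:
{"fn": "jog_arm", "kwargs": {
  "targets": [
    {"xyz": [0,0,0],"rot": [0,0,0],"gripper": 0.59},
    {"xyz": [0,0,0],"rot": [0,0,0],"gripper": 0.59},
    {"xyz": [0,0,0],"rot": [0,0,0],"gripper": 0.59},
    {"xyz": [0,0,0],"rot": [0,0,0],"gripper": 0.59},
    {"xyz": [0,0.0005,0],"rot": [0,0,0],"gripper": 0.59},
    {"xyz": [0,0.001,0],"rot": [0,0,0],"gripper": 0.59},
    {"xyz": [0,0.0013,0],"rot": [0,0,0],"gripper": 0.59},
    {"xyz": [0,0.0016,0],"rot": [0,0,0],"gripper": 0.59},
    {"xyz": [0,0.0016,0],"rot": [0,0,0],"gripper": 0.59},
    {"xyz": [0,0.0016,0],"rot": [0,0,0],"gripper": 0.59}
  ]
}}

```text
clock: 48.15
tcp_pos: [0.5218, -0.0155, 0.0277]
tool_rot: [2.497, 1.906, 0.001]
wrist_force: [-0.0, 0.0, -0.5]
grip_width: 0.0501
```

```bash
python3 -c "
from h import *
bf()"
```

```text
t 48.15 tcp in blade [-0.0271 -0.0991  0.0277] F tool [-0.   -0.03  0.55] grip 0.0501
```

Call:
{"fn": "jog_arm", "kwargs": {
  "targets": [
    {"xyz": [0,0.0003,0],"rot": [0,0,0],"gripper": 0.59},
    {"xyz": [0,0.0006,0],"rot": [0,0,0],"gripper": 0.59},
    {"xyz": [0,0.0009,0],"rot": [0,0,0],"gripper": 0.59},
    {"xyz": [0,0.0012,0],"rot": [0,0,0],"gripper": 0.59},
    {"xyz": [0,0.0014,0],"rot": [0,0,0],"gripper": 0.59},
    {"xyz": [0,0.0014,0],"rot": [0,0,0],"gripper": 0.59},
    {"xyz": [0,0.0014,0],"rot": [0,0,0],"gripper": 0.59},
    {"xyz": [0,0.0014,0],"rot": [0,0,0],"gripper": 0.59},
    {"xyz": [0,0.0014,0],"rot": [0,0,0],"gripper": 0.59},
    {"xyz": [0,0.0014,0],"rot": [0,0,0],"gripper": 0.59}
  ]
}}

```text
clock: 49.4
tcp_pos: [0.5223, -0.0156, 0.0276]
tool_rot: [-2.496, -1.906, 0.001]
wrist_force: [-4.5, 1.6, 4.2]
grip_width: 0.0504
```

```bash
python3 -c "
from h import *
bf()"
```

```text
t 49.4 tcp in blade [-0.0266 -0.099   0.0276] F tool [ 0.35 -4.72 -4.18] grip 0.0504
```

The block is pressed flush at 4.7 N. I'll centre, open slightly, lift off, and check.

Call:
{"fn": "jog_arm", "kwargs": {
  "targets": [
    {"xyz": [0,-0.001,0],"rot": [0,0,0],"gripper": 0.59},
    {"xyz": [0,-0.002,0],"rot": [0,0,0],"gripper": 0.59},
    {"xyz": [0,-0.0035,0],"rot": [0,0,0],"gripper": 0.59},
    {"xyz": [0,-0.0035,0],"rot": [0,0,0],"gripper": 0.7},
    {"xyz": [0,-0.0035,0],"rot": [0,0,0],"gripper": 0.7},
    {"xyz": [0,-0.0035,-0.015],"rot": [0,0,0],"gripper": 0.7},
    {"xyz": [0,-0.0035,-0.04],"rot": [0,0,0],"gripper": 0.7},
    {"xyz": [0,-0.0035,-0.09],"rot": [0,0,0],"gripper": 0.7},
    {"xyz": [0,-0.0035,-0.14],"rot": [0,0,0],"gripper": 0.7},
    {"xyz": [0,-0.0035,-0.16],"rot": [0,0,0],"gripper": 0.7}
  ]
}}

```text
clock: 50.65
tcp_pos: [0.521, -0.015, 0.1919]
tool_rot: [2.494, 1.904, 0.007]
wrist_force: [0.5, 0.6, -0.5]
grip_width: 0.0599
```

Run:
```python
from fit import *
import pickle
from h import YS
c0=bl(-.0295,-.1,.028)[:2]
V=views(['wrist','scene','side'],c0,.028); pickle.dump(cam('wrist'),open('wl.pkl','wb'))
p0=[*c0,YS,.04]
def inb(p): 
    d=p[:2]-PV; c,s=np.cos(YS),np.sin(YS); return np.round([c*d[0]+s*d[1],-s*d[0]+c*d[1],p[2]-YS],4)
for v in [[v] for v in V]+[V]: r=fit(v,p0,False,.008); print(r,'in blade',inb(r[0]))
C=cam('wrist'); g=cv2.imread('pics/wl.png',0)
for y in np.arange(-.15,-.049,.02):   # across: block top edge vs bar
    xs=np.arange(-.012,.0141,.001); P=proj(C,[bl(x,y,.0235) for x in xs]).astype(np.float32)
    print(round(y,3),cv2.remap(g,P[:,:1],P[:,1:],1).ravel().tolist())
for n in('scene','wrist'):
  for d in trace('lever_end',n)[:1]:
    p=np.argwhere(d['mask'])[:,::-1]; w=onz(cam(n),p,.052)[:,:2]-PV; r=np.hypot(*w.T); f=w[r>np.percentile(r,85)].mean(0)
    print(n,'lever',round(d['score'],2),np.degrees(np.arctan2(f[1],-f[0])).round(1),r.max().round(3))
bf()
```

```text
wrist 0.65
scene 0.84
side 0.77
(array([ 0.5209, -0.0164, -0.27  ,  0.046 ]), [np.float64(0.964)]) in blade [-0.0277 -0.1002 -0.004 ]
(array([ 0.5182, -0.0174, -0.2405,  0.0459]), [np.float64(0.922)]) in blade [-0.0301 -0.1019  0.0255]
(array([ 0.5192, -0.0152, -0.2715,  0.0433]), [np.float64(0.867)]) in blade [-0.0297 -0.0995 -0.0055]
(array([ 0.52  , -0.0159, -0.2765,  0.0461]), [np.float64(0.899)]) in blade [-0.0287 -0.1    -0.0105]
-0.15 [118, 120, 119, 114, 117, 133, 144, 148, 148, 150, 150, 150, 151, 150, 153, 152, 150, 155, 161, 161, 160, 159, 161, 164, 163, 165, 162]
-0.13 [113, 111, 109, 108, 117, 139, 148, 149, 150, 151, 150, 151, 151, 153, 154, 151, 149, 154, 162, 166, 167, 165, 163, 162, 163, 163, 162]
-0.11 [114, 116, 115, 109, 115, 134, 146, 150, 150, 150, 151, 150, 150, 153, 153, 150, 149, 155, 162, 164, 164, 165, 164, 165, 164, 161, 161]
-0.09 [118, 121, 120, 114, 123, 142, 146, 148, 149, 150, 149, 150, 151, 153, 153, 153, 156, 163, 166, 165, 162, 161, 162, 164, 166, 165, 164]
-0.07 [117, 115, 112, 113, 119, 136, 145, 146, 148, 150, 150, 149, 149, 150, 153, 151, 151, 158, 162, 164, 165, 164, 163, 162, 161, 163, 163]
-0.05 [121, 118, 115, 115, 119, 134, 143, 146, 146, 147, 148, 147, 147, 148, 149, 148, 150, 157, 161, 162, 161, 162, 163, 165, 166, 164, 163]
scene lever 0.7 82.5 0.083
wrist lever 0.65 79.4 0.058
t 51.05 tcp in blade [-0.0298 -0.0992  0.1867] F tool [-0.34 -0.66 -0.17] grip 0.0597
```

```bash
python3 -c "
from h import *
print(finish_job(), observe()['clock'])"
```

```text
the job is handed in; nothing more can be done
the job is handed in; nothing more can be done
```

I swung the blade onto the sample, locked it and laid the pine block home. The job was handed in at about 51 s of the 72 s; it returns no verdict.

**What I did**
- **Blade:** I pressed it against the sample with shut fingers. The push was about 9 N at the blade. About 4 N of that was hinge friction, leaving an estimated 5–6 N on the sample; I did not measure that contact directly.
- **Lever:** I turned it clockwise until it stalled at about 15 N on the finger.
- **Pine block:** I gripped it, set it on the plate and pushed it to the lug (about 5–7 N) and to the blade (about 6 N). I then pressed it square with one finger at about 4.7 N, let go and lifted clear.

**Last checks**
- **Block:** the combined camera fit puts it at x = -28.7 mm and y = -100.0 mm in the blade's frame, about 0.6° from parallel. No gap showed along the blade.
- **Lever:** the scene camera reads 82.5°, against an expected stop at about 82.4°. The wrist camera read 79.4°, but it saw the lever only in part.
- **Blade angle:** the bar's edges had not moved after the block was pressed in.

**What disagreed**
- My first hand-picked sample angle (-0.208 rad) was about 3° off. The network outlines of the sample (-0.255 to -0.267) and the blade edges (-0.266) agree with each other, so I used -0.266.
- Fitted alone, the scene camera put the block 1.5° off the blade; the wrist and side cameras gave about 0.2–0.3°.
- I did not measure the blade against the sample again after locking, and I did not recheck where the bystanders are.

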